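# Swap the cap of a gas burner

### The arm

A 7-joint arm with a two-finger parallel gripper is mounted at the origin on the work surface. World frame = base frame: x ahead of the robot, y to its left, z up, the work surface at z = 0. Lengths are in mm, angles in rad, forces in N, time in s.
With the tool pointing down it reaches from about 425 to 800 mm from the base axis. Payload 8.3 kg.
Tool frame: the origin (TCP) lies at the very end of the fingers, on their centre line; the grasp point (between the pads) lies 19 mm behind it (hold_point_z is the distance from the TCP to the grasp point, in mm); z points along the fingers, y is the line along which they close (so a half turn about z gives the same grasp; the last joint's range is limited). The gripper opens to 85 mm and grips with 20 to 120 N. Pads are 22 mm wide; open, the fingers measure 114 mm over their backs; the gripper's body (76 mm by 85 mm) begins 54 mm behind the grasp point. The pads swing forward as they close: fully open they stand 13 mm farther back than shut.
Start: joints at [-1.278, 0.383, 0.016, 1.37, -0.006, 1.388, -0.046], TCP at [217.661, 585.856, 231.279] pointing down, gripper open.
Joint ranges: [-2.95, 2.95], [-0.25, 2.06], [-1.52, 1.56], [0.18, 2.33], [-1.44, 4.58], [0.02, 2.06], [-3.01, 3.01]. Speed limits (rad/s): [2.39, 2.39, 3.01, 3.01, 3.14, 3.14, 3.14].

### API

Orientations are given as a unit quaternion [x, y, z, w].
In Python, from bench import sense, get_image, calibration, finish_job, outline_of, mark_of, hold_point_z gives the robot as it stands. The module is installed in compiled form; this text tells all that it offers.
- The arm moves only by the tool drive_tool, never from a script. Its argument "motion" is a list of rows, each an object with "gripper": the opening, from 0 (shut) to 1 (fully open); "dp": the shift along the tool's x, y, z scaled (see below), a list of three; "rotation": the turn, a rotation vector about the tool's x, y, z scaled (see below), a list of three. A call has 1 to 5 rows; each row is the pose to reach, as a shift and turn from the pose commanded when the call began, along the tool's axes at that moment, turning the shorter way round; what a row does not reach only later rows make up. The controller multiplies each number of a shift by 0.75 m and each number of a turn by 180 degrees. A row lasts 1/10 s, in which the tool goes at most 50 mm and 8.59 degrees, less where a joint would pass 70% of its speed; a pose out of reach is approached as far as the arm can. A call with a number of a shift or a turn outside -1 to 1 is refused whole. A call with a gripper value outside its range is refused whole. The fingers move at their own pace and stop on an object; "force" is the grip in N (left out, the last holds). Time passes only in rows, so rows that repeat a pose let the fingers close. It gives the time, the measured TCP pose, the force, the opening and the grip force at its end, in the units of the state.
- sense(): the state, without advancing time (a new reading comes with each control period).
- get_image(name): name is "scene" or "top" or "wrist"; returns the picture (480x640x3 uint8, red, green, blue); there is no depth.
- calibration(name): a dict with "mtx" (3x3 intrinsics, pixels), "world_from_camera" (4x4, takes a point from camera to world coordinates). Camera axes: x right, y down, z forward; pixel columns grow to the right and rows downward; lengths in mm; the calibration is good to about 2 mm. The wrist camera is an equidistant fisheye: a pixel r from the principal point sees the ray r / f radians off the axis. A picture is of the moment at which its call begins: read the wrist's pose just before it. calibration takes no time and is no camera call; for the wrist camera it gives the pose at the moment of the call.
- finish_job(): hands the job in; it is judged then, once.
Trained networks look in the newest picture that a camera, given by its name, has taken for a name from the list of things; names that differ only in an ending like _2 or _b are one class to them, and where a whole thing is asked for, a point or a joint stands for the part that bears it (a point fixed in the world has none). Each returns a list of dicts, best first, with "p" (0 to 1); they miss things now and then, are a little off and sometimes report something else, mostly with a low value. They report only what shows in the picture. A call takes as long as a camera call. They do not tell look-alikes from the thing itself.
- outline_of(query, camera): "mask" (480x640 bool, what is visible of it) and "bbox" ([left, top, right, bottom] in pixels, round what is visible of it).
- mark_of(query, camera): "centre" ([column, row] in pixels: a listed point, or the origin of a listed thing).
The state is a dict: "time": time; "joints": joint angles; "joint_vel": joint speeds; "effort": joint torques, N m; "tcp_pos": TCP position; "tcp_rot": TCP orientation; "ft_force": force on the tool from outside, world axes, zero at the start; "ft_torque": the same for the moment, N m; "gripper_width": finger opening in mm; "finger_force": force on a finger pad.
Only numpy, scipy, OpenCV 4.12 (cv2) and the standard library are available. Lean on these libraries where they do the work, as an engineer would, in place of code of your own. Each camera call takes 0.05 s, during which the arm holds its last target. There are 200 camera calls.

### The job

The cap of the burner under the steel reducer ring has to come off for washing. Set the reducer ring and then the pan support aside on the grey drying mat, put the used cap in the saucer, and seat the clean cap from the worktop squarely on the burner. Then put the pan support back over the burner as it stood and the reducer ring back on its middle, and do not shift the casserole on the other burner.

Things in the scene. Friction and masses are not known exactly. Their poses are not given: they have to be found in the camera images.
- ring: The reducer ring for small pots: bright steel, 7 mm thick. A middle ring of 60 mm outside and 44 mm inside diameter, with four arms 9 mm wide at right angles that reach to 144 mm across. It lies loose on the middle of the pan support; arms at about 45 degrees to its rods. Origin: centre of its underside; x and y run along the arms, z up. 0.10 to 0.17 kg.
- support: Loose pan support over that burner: black 8 mm square rods, 196 mm square, flat top 56 mm and rod undersides 48 mm above its four corner feet. Two rods run along its x at y = +-29 mm (66 mm over both): grip them together at the middle. Stubs at x = 0 point in from the y sides, ending at y = +-63 mm. Else open. Origin: centre, at the feet's undersides; z up. 0.5 to 0.8 kg.
- cap_used: The used burner cap: black round disc, 64 mm diameter, 10 mm high, flat on top, with a hollow underside (a pocket 56 mm wide, 4 mm deep). At the start it sits on the burner, under the pan support and the ring, seen through the opening of the ring and between the rods. Origin: centre of its lower edge, z up. 0.11 kg.
- cap_clean: The clean burner cap, alike in shape to the used one (64 mm diameter, 10 mm high, pocket underneath 56 mm wide and 4 mm deep). At the start it lies on the bare worktop, pocket down. Origin: centre of its lower edge, z up. 0.11 kg.
- burner: The burner to serve, fixed, front or rear one on the white hob: dish 84 mm wide, 7 high; flange 60 wide up to 13; neck 40 wide up to 20 mm. A cap rests on the neck's top with 8 mm play all round, its origin then 16 mm above the burner's. Origin: burner centre on the hob's top panel, 10 mm above the worktop. The support stands on this panel, centred on it, x along its x (either way).
- mat: The side area: a flat grey drying mat, fixed, 420 mm along its x, 260 mm along its y, 4 mm thick. Empty at the start; room for the pan support and the ring one behind the other along x. Origin: centre of its underside, on the worktop.
- saucer: The saucer for the used cap: blue ceramic, fixed, 132 mm outside diameter, flat floor of about 120 mm diameter 4 mm above the worktop, rim 8 mm high. Origin: centre of its underside, on the worktop.
- casserole: Lidded green casserole on the other burner's support: 136 mm in diameter, 109 mm high with its knob, two handles along its y reaching to 194 mm across. The two burners' centres are 212 mm apart. Origin: centre of its underside, 66 mm above the worktop. 0.95 kg. Not to be moved.
Mind the look-alikes: they are no part of the job. What is shaped like the cap_clean but green or white is not meant. Several things have the shape of the ring; the one meant has the colours described above.

How it is judged (in metres and radians):
On the way, in this order (a step that is already met when the one before it is completed fails the run):
1. the reducer ring lies on the mat, let go (x of ring in the frame of mat between -0.21 and 0.21 m and y of ring in the frame of mat between -0.13 and 0.13 m and height (world z) of ring below 0.012 m and linear speed of ring below 0.03 m/s and contact force between the fingers and ring below 0.3 N), for 0.2 s.
2. the pan support stands on the mat, let go, with the ring still on the mat (x of support in the frame of mat between -0.165 and 0.165 m and y of support in the frame of mat between -0.1 and 0.1 m and height (world z) of each of support, ring below 0.012 m and angle between support's own z axis and vertical below 0.08 rad and linear speed of support below 0.03 m/s and contact force between the fingers and support below 0.3 N and x of ring in the frame of mat between -0.21 and 0.21 m and y of ring in the frame of mat between -0.13 and 0.13 m), for 0.2 s.
3. the used cap lies in the saucer, let go (horizontal distance between cap_used and saucer below 0.03 m and height (world z) of cap_used below 0.012 m and linear speed of cap_used below 0.03 m/s and contact force between the fingers and cap_used below 0.3 N), for 0.2 s.
4. the clean cap sits on the burner, let go, while support and ring are still on the mat (horizontal distance between cap_clean and burner below 0.01 m and z of cap_clean in the frame of burner between 0.012 and 0.0185 m and angle between each of cap_clean, support's own z axis and vertical below 0.08 rad and linear speed of cap_clean below 0.03 m/s and contact force between the fingers and cap_clean below 0.3 N and x of support in the frame of mat between -0.165 and 0.165 m and y of support in the frame of mat between -0.1 and 0.1 m and height (world z) of each of support, ring below 0.012 m and x of ring in the frame of mat between -0.21 and 0.21 m and y of ring in the frame of mat between -0.13 and 0.13 m), for 0.2 s.
5. the pan support stands over the burner again, let go, the ring not yet on it (horizontal distance between support and burner below 0.012 m and z of support in the frame of burner between -0.004 and 0.004 m and angle between the x axis of support and the x axis of burner, either way round below 0.12 rad and angle between support's own z axis and vertical below 0.05 rad and linear speed of support below 0.03 m/s and contact force between the fingers and support below 0.3 N and horizontal distance between cap_clean and burner below 0.01 m and z of cap_clean in the frame of burner between 0.012 and 0.0185 m and angle between cap_clean's own z axis and vertical below 0.08 rad and x of ring in the frame of mat between -0.21 and 0.21 m and y of ring in the frame of mat between -0.13 and 0.13 m and height (world z) of ring below 0.012 m), for 0.2 s.
At the end, for the whole second after the job is handed in: Clean cap seated on the burner (10 mm, level), pan support on its feet over it (12 mm, square within 0.12 rad, either way round), reducer ring flat on the support (15 mm from the burner centre, any turn), used cap in the saucer (30 mm from its centre), all at rest (horizontal distance between ring and burner below 0.015 m and z of ring in the frame of burner between 0.052 and 0.06 m and angle between each of ring, cap_clean's own z axis and vertical below 0.08 rad and horizontal distance between support and burner below 0.012 m and z of support in the frame of burner between -0.004 and 0.004 m and angle between the x axis of support and the x axis of burner, either way round below 0.12 rad and angle between support's own z axis and vertical below 0.05 rad and horizontal distance between cap_clean and burner below 0.01 m and z of cap_clean in the frame of burner between 0.012 and 0.0185 m and horizontal distance between cap_used and saucer below 0.03 m and height (world z) of cap_used below 0.012 m and linear speed of each of ring, support, cap_clean, cap_used below 0.03 m/s); the robot touches nothing.
It fails at once if the casserole was shifted by more than 15 mm or tipped (distance of casserole from where it was at the start of the episode above 0.015 m or angle between casserole's own z axis and vertical above 0.15 rad).
It also fails if it takes over 136 s, if anything falls off the work surface, if the arm or the gripper's body presses on something with over 40 N, if the wrist force passes 120 N, or if a joint passes its speed limit or range.

## Working session

There is one attempt and no reset: what is moved stays moved. The work goes in short steps, Python scripts to look and compute and a tool call to move; the robot and the scene stay as the last step left them, time stands still between calls to the robot, and variables do not carry over. Pictures are saved under pics/ and viewed, at most 17 in all, crops included, and the job is handed in when it is done.

Besides the shell and the picture viewer there is one more tool, called after "Request:" as name(argument=value, ...), one argument or row to a line, values as JSON. drive_tool: Moves the arm, as the interface text tells. Its arguments: {"type":"object","properties":{"motion":{"type":"array","items":{"type":"object","properties":{"gripper":{"type":"number"},"dp":{"type":"array","items":{"type":"number","minimum":-1,"maximum":1}},"rotation":{"type":"array","items":{"type":"number","minimum":-1,"maximum":1}}}}},"force":{"type":"number"}},"required":["motion"]}

```bash
mkdir -p pics
python3 - <<'E'
from bench import *
import cv2,numpy as np
for n in("scene","top"):
    im=get_image(n); cv2.imwrite(f"pics/{n}0.png",im[:,:,::-1])
    c=calibration(n); print(n,np.round(c["mtx"],1).tolist(),np.round(c["world_from_camera"],3).tolist())
    for q in["ring","support","cap_used","cap_clean","burner","mat","saucer","casserole"]:
        print(q,[(np.round(d["centre"],1).tolist(),round(d["p"],2)) for d in mark_of(q,n)])
s=sense();print(s["tcp_pos"],s["tcp_rot"],s["time"],s["gripper_width"],hold_point_z)
E
```

```text
scene [[540.3, 0.0, 319.0], [0.0, 540.3, 232.1], [0.0, 0.0, 1.0]] [[0.566, 0.64, -0.52, 1135.611], [0.824, -0.439, 0.358, -532.529], [0.001, -0.631, -0.776, 1078.679], [0.0, 0.0, 0.0, 1.0]]
ring [([111.7, 290.7], 0.87), ([247.2, 259.8], 0.72)]
support [([242.7, 269.8], 0.71)]
cap_used [([243.7, 266.9], 0.68)]
cap_clean [([364.1, 155.2], 0.84), ([396.1, 140.3], 0.58), ([338.4, 230.4], 0.57)]
burner [([243.2, 274.6], 0.63)]
mat [([440.1, 215.8], 0.71)]
saucer [([406.2, 299.7], 0.89)]
casserole []
top [[579.5, 0.0, 327.6], [0.0, 579.5, 246.5], [0.0, 0.0, 1.0]] [[0.025, -0.994, 0.108, 311.806], [-1.0, -0.025, 0.004, -105.335], [-0.001, -0.108, -0.994, 1413.856], [0.0, 0.0, 0.0, 1.0]]
ring [([396.9, 257.9], 0.89), ([502.2, 328.4], 0.83)]
support [([394.9, 263.7], 0.67)]
cap_used [([392.0, 261.8], 0.62)]
cap_clean [([280.7, 254.3], 0.92), ([188.1, 328.8], 0.75), ([139.2, 325.9], 0.59)]
burner [([390.9, 267.5], 0.73)]
mat [([183.5, 206.9], 0.63), ([395.1, 259.0], 0.41)]
saucer [([280.9, 156.2], 0.61)]
casserole [([391.6, 173.2], 0.95)]
[217.67578484 585.86249157 231.32191709] [ 1.76939888e-01  9.84221660e-01  1.96133203e-05 -1.65962776e-05] 0.9 85.42470790811005 18.700000000000003
```

View pics/top0.png

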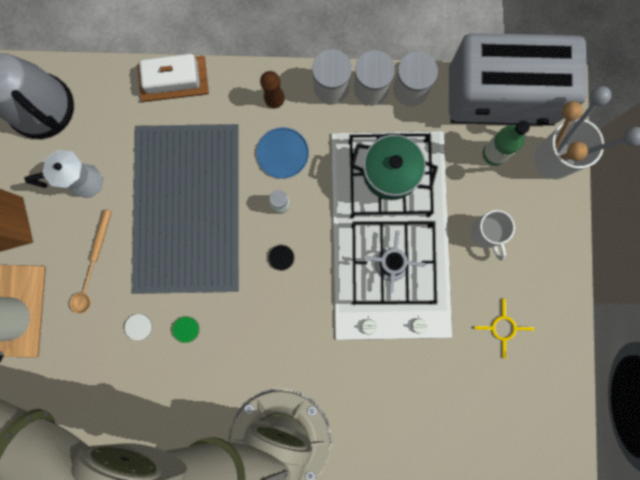

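View pics/scene0.png

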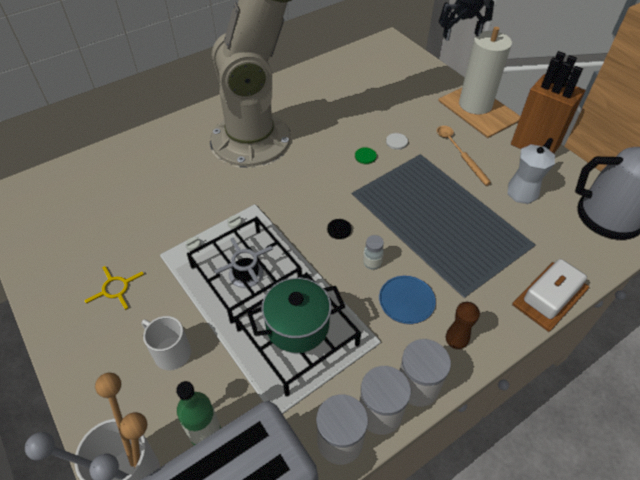

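Candidates in the top picture:
- Ring: steel at (395,262) on the support (meant). Yellow at (502,328) is a look-alike.
- Clean cap: black at (281,257) on the worktop (meant). Green at (186,329) and white at (138,327) are not.
- Mat at (186,209), saucer (282,153), casserole (394,165).

The scene view agrees: steel ring (245,263), black cap (339,229).

```bash
cat > h.py <<'E'
from bench import *
import cv2,numpy as np
from scipy.spatial.transform import Rotation as R
def ray(n,uv,c=None):
    c=c or calibration(n);M=c["mtx"];T=np.array(c["world_from_camera"])
    p=[(uv[0]-M[0][2])/M[0][0],(uv[1]-M[1][2])/M[1][1]]
    if n=="wrist":
        r=np.hypot(*p);k=np.sin(r)/r if r>1e-9 else 1;d=np.array([p[0]*k,p[1]*k,np.cos(r)])
    else: d=np.array([*p,1])
    return T[:3,3],T[:3,:3]@d
def w(n,uv,z,c=None):
    o,d=ray(n,uv,c);return (o+d*(z-o[2])/d[2])
def proj(n,P,c=None):
    c=c or calibration(n);M=c["mtx"];T=np.array(c["world_from_camera"])
    q=(np.asarray(P,float)-T[:3,3])@T[:3,:3]
    if n=="wrist":
        a=np.arctan2(np.hypot(q[...,0],q[...,1]),q[...,2])/np.maximum(np.hypot(q[...,0],q[...,1]),1e-9)
        x,y=q[...,0]*a,q[...,1]*a
    else: x,y=q[...,0]/q[...,2],q[...,1]/q[...,2]
    return np.stack([x*M[0][0]+M[0][2],y*M[1][1]+M[1][2]],-1)
def go(pos,yaw=None,q0=None,p0=None):
    """dp/rotation for tool down with closing axis at world angle yaw (deg), mod 180"""
    s=sense();p0=s["tcp_pos"] if p0 is None else p0;r=R.from_quat(s["tcp_rot"] if q0 is None else q0)
    dp=r.inv().apply(np.array(pos)-p0)/750;out=[0,0,0]
    if yaw is not None:
        best=None
        for k in(0,180):
            a=np.radians(yaw+k);y=np.array([np.cos(a),np.sin(a),0]);z=np.array([0,0,-1.]);x=np.cross(y,z)
            v=(r.inv()*R.from_matrix(np.c_[x,y,z])).as_rotvec()/np.pi
            if best is None or np.linalg.norm(v)<np.linalg.norm(best):best=v
        out=best
    print("dp",np.round(dp,4).tolist(),"rot",np.round(out,4).tolist())
def st():
    s=sense();print("t %.2f"%s["time"],"tcp",np.round(s["tcp_pos"],1),"yaw %.2f"%np.degrees(np.arctan2(*R.from_quat(s["tcp_rot"]).as_matrix()[[1,0],1])),"tilt",np.round(R.from_quat(s["tcp_rot"]).as_matrix()[2,:2],4),"w %.1f"%s["gripper_width"],"ff",np.round(s["finger_force"],1),"ft",np.round(s["ft_force"],1),"j",np.round(s["joints"],2))
E
python3 - <<'E'
from h import *
im=cv2.imread("pics/top0.png")
for q,z in[("mat",4),("saucer",8),("cap_clean",10)]:
  for n in("top","scene"):
    get_image(n)
    for d in outline_of(q,n)[:1]:
        m=d["mask"].astype(np.uint8);c=max(cv2.findContours(m,0,2)[0],key=cv2.contourArea)
        W=np.array([w(n,p[0],z)[:2] for p in c],np.float32)
        if q=="mat":print(q,n,cv2.minAreaRect(W),d["p"])
        else:print(q,n,cv2.fitEllipse(W),d["p"])
T={"ring":((394.5,262),(245.5,263),66+7),"support":((394.9,263.7),(242.7,269.8),10),"yellow":((502,328),(115,288),7),"green":((186,329),(366,156),10),"cass":((396,161),(295,298),175)}
for k,(a,b,z) in T.items():print(k,w("top",a,z)[:2].round(),w("scene",b,z)[:2].round())
E
```

```text
mat top ((555.5661010742188, 252.75489807128906), (421.8332824707031, 264.91632080078125), 2.577570915222168) 0.79
mat scene ((555.9488525390625, 250.98934936523438), (422.0428466796875, 265.80853271484375), 2.6450257301330566) 0.85
saucer top ((697.4907836914062, 18.28142738342285), (126.90345001220703, 128.34628295898438), 118.72530364990234) 0.56
saucer scene ((698.6251831054688, 16.806148529052734), (130.2520294189453, 132.7415008544922), 28.694133758544922) 0.58
cap_clean top ((257.4847412109375, 237.40335083007812), (61.538963317871094, 65.38091278076172), 14.384299278259277) 0.92
cap_clean scene ((441.2154541015625, 9.38830280303955), (61.8559684753418, 66.56131744384766), 52.77684020996094) 0.91
ring [ 426. -256.] [ 442. -260.]
support [ 427. -264.] [ 413. -258.]
yellow [ 279. -524.] [ 286. -531.]
green [257. 235.] [264. 231.]
cass [ 639. -245.] [ 641. -249.]
```

Run:
```python
from h import *
im=cv2.imread("pics/top0.png")[200:320,260:460]
cv2.imwrite("pics/c1.png",cv2.resize(im,None,fx=4,fy=4,interpolation=cv2.INTER_CUBIC))
```

```text
(no output)
```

View pics/c1.png

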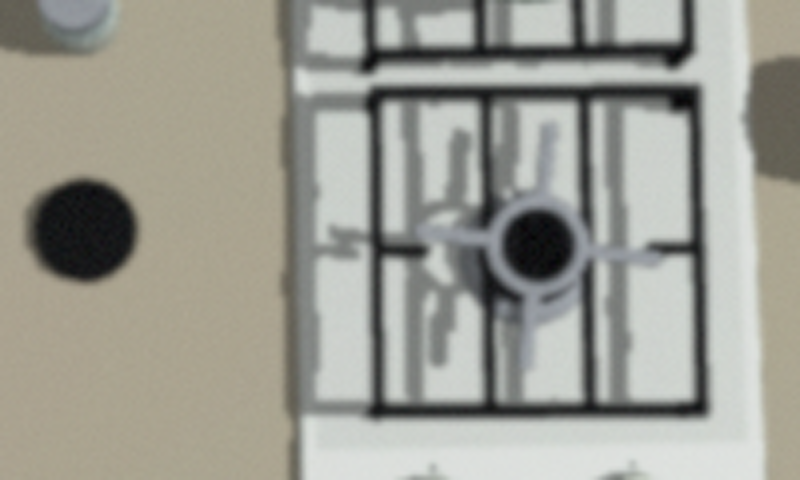

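Request:
drive_tool(
  motion=[
    {"gripper":1,"dp":[-0.447,-0.312,-0.079],"rotation":[0,0,0]},
    {"gripper":1,"dp":[-0.447,-0.312,-0.079],"rotation":[0,0,0]},
    {"gripper":1,"dp":[-0.447,-0.312,-0.079],"rotation":[0,0,0]},
    {"gripper":1,"dp":[-0.447,-0.312,-0.079],"rotation":[0,0,0]},
    {"gripper":1,"dp":[-0.447,-0.312,-0.079],"rotation":[0,0,0]},
  ],
)

```text
time: 2.0
tcp_pos: [359.4, 380.6, 267.7]
tcp_rot: [0.177, 0.984, 0.0, 0.0]
ft_force: [1.6, -0.1, -0.2]
gripper_width: 85.0
finger_force: 0.0
```

Run:
```python
from h import *
st(); go([450,220,300]); go([430,-240,320],90)
S=[w("top",(260+x/4,200+y/4),66)[:2] for x,y in[(375,92),(697,92),(705,410),(375,410)]];print(np.round(S,1),np.mean(S,0))
print("rodmid",w("top",(394.75,262.5),66)[:2],"ring",w("top",(394.5,260.75),73)[:2])
a=[w("top",(260+x/4,200+y/4),73)[:2] for x,y in[(548,125),(527,365),(420,231),(660,259)]];print(np.round(a,1))
print("cap",w("top",(281,257.3),10),w("scene",(339.5,229.5),10))
```

```text
t 2.00 tcp [359.4 380.6 267.7] yaw 69.62 tilt [0.     0.0006] w 85.0 ff 0.0 ft [ 1.6 -0.1 -0.2] j [-1.    0.15  0.14  1.59 -0.02  1.4   0.36]
dp [-0.1879, -0.1587, -0.0432] rot [0, 0, 0]
dp [-0.3765, -0.7429, -0.0702] rot [0.0002, 0.0, -0.1132]
[[ 515.9 -160.3]
 [ 520.6 -349.3]
 [ 334.8 -355. ]
 [ 330.  -164.1]] [ 425.30551859 -257.15774178]
rodmid [ 425.21165444 -257.75779814] ring [ 428.68168864 -256.3346878 ]
[[ 497.9 -261.3]
 [ 357.9 -250.9]
 [ 434.  -187.8]
 [ 421.2 -327.2]]
cap [435.65664983  12.60339523  10.        ] [442.62302652   8.1130899   10.        ]
```

Request:
drive_tool(
  motion=[
    {"gripper":1,"dp":[-0.29,-0.433,-0.053],"rotation":[0,0,0.163]},
    {"gripper":1,"dp":[-0.29,-0.433,-0.053],"rotation":[0,0,0.163]},
    {"gripper":1,"dp":[-0.29,-0.433,-0.053],"rotation":[0,0,0.163]},
    {"gripper":1,"dp":[-0.29,-0.433,-0.053],"rotation":[0,0,0.163]},
    {"gripper":1,"dp":[-0.29,-0.433,-0.053],"rotation":[0,0,0.163]},
  ],
)

```text
time: 2.5
tcp_pos: [416.4, 138.5, 292.9]
tcp_rot: [0.422, 0.907, 0.001, 0.0]
ft_force: [1.4, -0.1, -0.5]
gripper_width: 84.9
finger_force: 0.0
```

Run:
```python
from h import *
st(); go([430,-200,320],40.2)
```

```text
t 2.50 tcp [416.4 138.5 292.9] yaw 40.14 tilt [0.0003 0.001 ] w 84.9 ff 0.0 ft [ 1.4 -0.1 -0.5] j [-0.78 -0.07  0.37  1.75  0.02  1.45  0.29]
dp [-0.3567, -0.277, -0.0365] rot [0.0003, -0.0001, -0.0004]
```

Request:
drive_tool(
  motion=[
    {"gripper":1,"dp":[-0.167,-0.092,-0.02],"rotation":[0,0,0]},
    {"gripper":1,"dp":[-0.167,-0.092,-0.02],"rotation":[0,0,0]},
    {"gripper":1,"dp":[-0.357,-0.277,-0.037],"rotation":[0,0,0]},
    {"gripper":1,"dp":[-0.357,-0.277,-0.037],"rotation":[0,0,0]},
    {"gripper":1,"dp":[-0.357,-0.277,-0.037],"rotation":[0,0,0]},
  ],
)

```text
time: 3.0
tcp_pos: [432.3, -108.6, 314.1]
tcp_rot: [0.42, 0.907, 0.0, 0.0]
ft_force: [1.7, -0.7, -0.3]
gripper_width: 85.6
finger_force: 0.0
```

Run:
```python
from h import *
st(); go([430,-240,320],40.2)
```

```text
t 3.00 tcp [ 432.3 -108.6  314.1] yaw 40.28 tilt [-0.0002  0.0012] w 85.6 ff 0.0 ft [ 1.7 -0.7 -0.3] j [-0.54 -0.08  0.68  1.7   0.05  1.5   0.84]
dp [-0.1316, -0.1156, -0.008] rot [0.0004, 0.0001, 0.0004]
```

Request:
drive_tool(
  motion=[
    {"gripper":1,"dp":[-0.132,-0.116,-0.008],"rotation":[0,0,0]},
    {"gripper":1,"dp":[-0.132,-0.116,-0.008],"rotation":[0,0,0]},
    {"gripper":1,"dp":[-0.132,-0.116,-0.008],"rotation":[0,0,0]},
    {"gripper":1,"dp":[-0.132,-0.116,-0.008],"rotation":[0,0,0]},
  ],
)

```text
time: 3.4
tcp_pos: [428.8, -243.6, 320.3]
tcp_rot: [0.424, 0.906, -0.001, 0.001]
ft_force: [0.0, -0.5, 0.3]
gripper_width: 85.4
finger_force: 0.0
```

Run:
```python
from h import *
st(); c=calibration("wrist"); im=get_image("wrist"); cv2.imwrite("pics/w1.png",im[:,:,::-1])
print(np.round(c["mtx"],1).tolist(),np.round(c["world_from_camera"],2).tolist())
print([ (k,proj("wrist",p,c).round(1)) for k,p in dict(ring=[428.7,-256.3,73],sup=[425.3,-257.2,66],saucer=[698,17.5,6]).items()])
for q in["ring","support","burner","cap_used","casserole"]:print(q,[(np.round(d["centre"],1).tolist(),round(d["p"],2)) for d in mark_of(q,"wrist")])
```

```text
t 3.40 tcp [ 428.8 -243.6  320.3] yaw 39.81 tilt [-0.0021 -0.0008] w 85.4 ff 0.0 ft [ 0.  -0.5  0.3] j [-0.38  0.06  0.89  1.59 -0.05  1.51  1.2 ]
[[371.6, 0.0, 320.4], [0.0, 371.6, 237.5], [0.0, 0.0, 1.0]] [[0.77, 0.61, 0.18, 382.29], [0.64, -0.74, -0.22, -188.69], [-0.0, 0.28, -0.96, 463.1], [0.0, 0.0, 0.0, 1.0]]
[('ring', array([313.6, 207. ])), ('sup', array([310.8, 204.3])), ('saucer', array([576.4, 177.5]))]
ring [([122.4, 277.1], 0.59)]
support []
burner []
cap_used [([311.3, 194.9], 0.82)]
casserole [([446.8, 309.1], 0.67)]
```

View pics/w1.png

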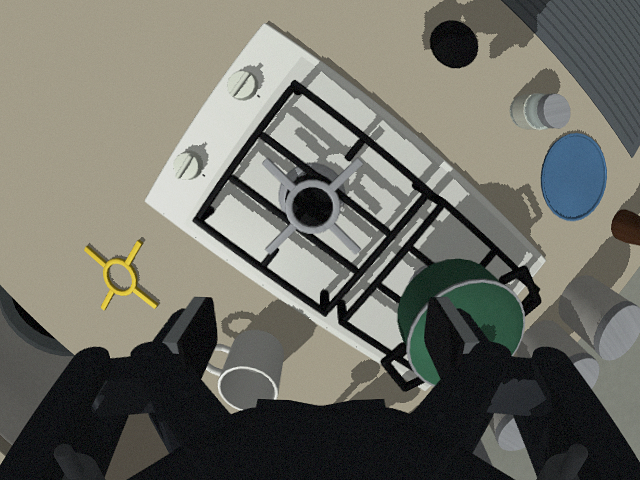

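```bash
cat > fit.py <<'E'
from h import *
from scipy.optimize import minimize
def seg(a,b,n=60):return np.linspace(a,b,n)
def model(kind):
    if kind=="support":
        L=[seg((-94,s*94),(94,s*94)) for s in(-1,1)]+[seg((s*94,-94),(s*94,94)) for s in(-1,1)]+[seg((-94,s*29),(94,s*29)) for s in(-1,1)]+[seg((0,s*64),(0,s*94),12) for s in(-1,1)]
        return np.vstack(L)
    t=np.linspace(0,2*np.pi,120)
    if kind=="ring":
        a=seg((30,0),(70,0),40);A=[a@R.from_euler("z",k*90,degrees=True).as_matrix()[:2,:2].T for k in range(4)]
        return np.vstack([np.c_[26*np.cos(t),26*np.sin(t)]]+A)
def fit(kind,cam,z,x0,img,c,score=None):
    """3-DOF fit by score image: high on the thing"""
    m=model(kind);f=cv2.GaussianBlur(score.astype(np.float32),(0,0),1.2)
    def cost(v):
        a=np.radians(v[2]);P=m@np.array([[np.cos(a),np.sin(a)],[-np.sin(a),np.cos(a)]])+v[:2]
        uv=proj(cam,np.c_[P,np.full(len(P),z)],c).astype(np.float32)
        return -cv2.remap(f,uv[:,0],uv[:,1],1,borderValue=0).mean()
    best=min((minimize(cost,np.array(x0)+[dx,dy,da],method="Nelder-Mead",options=dict(initial_simplex=np.array(x0)+[dx,dy,da]+np.array([[0,0,0],[4,0,0],[0,4,0],[0,0,3]]))) for dx in(-5,0,5) for dy in(-5,0,5) for da in(-3,3)),key=lambda r:r.fun)
    print(kind,cam,best.x.round(2),round(best.fun,3));return best.x
def dark(im):return np.clip(1-im.max(2)/90.,0,1)
def steel(im):
    i=im.astype(float);return np.exp(-((i.mean(2)-150)/35)**2)*(np.ptp(i,2)<35)
E
python3 - <<'E'
from fit import *
ct=calibration("top");cw=calibration("wrist");t=cv2.imread("pics/top0.png");wi=cv2.imread("pics/w1.png")
print("ring px",wi[165,355],wi[250,268],t[235,396])
fit("support","top",66,(425,-257,1.5),t,ct,dark(t))
sc=calibration("scene");s=cv2.imread("pics/scene0.png");fit("support","scene",66,(425,-257,1.5),s,sc,dark(s))
x=fit("support","wrist",66,(425,-257,1.5),wi,cw,dark(wi))
fit("ring","wrist",73,(428,-256,-4.8),wi,cw,steel(wi))
fit("ring","top",73,(428,-256,-4.8),t,ct,steel(t))
E
```

```text
ring px [148 145 143] [161 157 154] [151 148 142]
support top [ 426.34 -255.71    1.72] -0.221
support scene [ 428.77 -259.13    1.9 ] -0.564
support wrist [ 427.35 -249.61    2.38] -0.716
ring wrist [ 429.62 -250.03   -4.59] -0.963
ring top [ 428.64 -255.19   -5.04] -0.814
```

Run:
```python
from h import *
st(); go([429,-254,160],40)
```

```text
t 3.70 tcp [ 430.9 -236.9  319.5] yaw 40.43 tilt [0.0004 0.0004] w 85.3 ff 0.0 ft [-0.   0.4  0.2] j [-0.39  0.06  0.88  1.59 -0.05  1.51  1.2 ]
dp [-0.0158, -0.0168, 0.2127] rot [0.0001, -0.0001, 0.0024]
```

Request:
drive_tool(
  motion=[
    {"gripper":1,"dp":[-0.016,-0.014,0.213],"rotation":[0,0,0]},
    {"gripper":1,"dp":[-0.016,-0.014,0.213],"rotation":[0,0,0]},
    {"gripper":1,"dp":[-0.016,-0.014,0.213],"rotation":[0,0,0]},
    {"gripper":1,"dp":[-0.016,-0.014,0.213],"rotation":[0,0,0]},
    {"gripper":1,"dp":[-0.016,-0.014,0.213],"rotation":[0,0,0]},
  ],
)

```text
time: 4.2
tcp_pos: [429.6, -253.3, 159.3]
tcp_rot: [0.42, 0.907, -0.0, -0.002]
ft_force: [0.5, -0.5, 0.0]
gripper_width: 85.3
finger_force: 0.0
```

Request:
drive_tool(
  motion=[
    {"gripper":1,"dp":[0,0,0],"rotation":[0,0,0]},
    {"gripper":1,"dp":[0,0,0],"rotation":[0,0,0]},
  ],
)

```text
time: 4.4
tcp_pos: [431.9, -254.7, 162.4]
tcp_rot: [0.42, 0.907, 0.0, 0.002]
ft_force: [0.3, 0.9, 0.1]
gripper_width: 85.6
finger_force: 0.0
```

Run:
```python
from fit import *
st(); c=calibration("wrist"); wi=np.ascontiguousarray(get_image("wrist")[:,:,::-1]); cv2.imwrite("pics/w2.png",wi)
st(); x=fit("support","wrist",66,(426,-253,1.8),wi,c,dark(wi))
fit("ring","wrist",73,(429,-253,-4.8),wi,c,steel(wi))
```

```text
t 4.40 tcp [ 431.9 -254.7  162.4] yaw 40.32 tilt [-0.0033  0.0022] w 85.6 ff 0.0 ft [0.3 0.9 0.1] j [-0.3   0.21  0.89  1.84 -0.18  1.17  1.34]
t 4.45 tcp [ 431.7 -254.6  162.1] yaw 40.31 tilt [-0.0029  0.0023] w 85.8 ff 0.0 ft [ 0.6  0.2 -0.9] j [-0.3   0.21  0.89  1.84 -0.18  1.17  1.34]
support wrist [ 423.98 -256.22    1.56] -0.718
ring wrist [ 428.94 -256.22   -4.94] -0.937
```

View pics/w2.png

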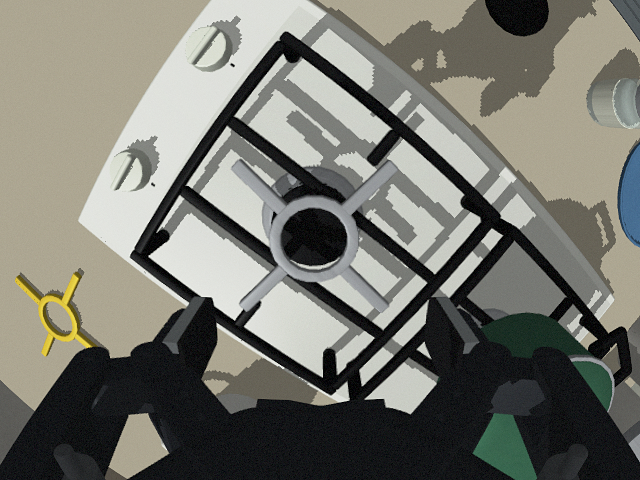

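Run:
```python
from h import *
c=calibration("wrist");s=sense();r=R.from_quat(s["tcp_rot"])
for uv in[(213,298),(192,298),(428,298),(450,298),(215,340)]:
    o,d=ray("wrist",uv,c);o=r.inv().apply(o-s["tcp_pos"]);d=r.inv().apply(d)
    k=(np.sign(d[1])*42.7-o[1])/d[1];print(uv,(o+k*d).round(1))
go([428.8,-256,85])
```

```text
(213, 298) [  9.3 -42.7 -15.4]
(192, 298) [ 19.9 -42.7 -37.7]
(428, 298) [  7.5  42.7 -11.5]
(450, 298) [ 18.8  42.7 -35.3]
(215, 340) [ -7.2 -42.7 -19.9]
dp [0.0013, -0.0044, 0.1028] rot [0, 0, 0]
```

Request:
drive_tool(
  motion=[
    {"gripper":1,"dp":[0.001,-0.004,0.103],"rotation":[0,0,0]},
    {"gripper":1,"dp":[0.001,-0.004,0.103],"rotation":[0,0,0]},
    {"gripper":1,"dp":[0.001,-0.004,0.103],"rotation":[0,0,0]},
    {"gripper":1,"dp":[0.001,-0.004,0.103],"rotation":[0,0,0]},
  ],
)

```text
time: 4.85
tcp_pos: [428.1, -256.1, 84.1]
tcp_rot: [0.42, 0.907, -0.0, 0.001]
ft_force: [0.7, -0.5, 1.0]
gripper_width: 85.6
finger_force: 0.0
```

Run:
```python
from fit import *
st(); c=calibration("wrist"); wi=np.ascontiguousarray(get_image("wrist")[:,:,::-1]); cv2.imwrite("pics/w3.png",wi)
st(); 
fit("ring","wrist",73,(429,-253,-4.8),wi,c,steel(wi));go([428.8,-256,62.5],40)
```

```text
t 4.85 tcp [ 428.1 -256.1   84.1] yaw 40.27 tilt [-0.0011  0.0002] w 85.6 ff 0.0 ft [ 0.7 -0.5  1. ] j [-0.24  0.32  0.85  1.93 -0.28  1.01  1.44]
t 4.90 tcp [ 428.7 -256.4   84.7] yaw 40.28 tilt [-0.0024  0.0012] w 85.8 ff 0.0 ft [ 0.  -0.9 -0. ] j [-0.24  0.32  0.85  1.93 -0.28  1.01  1.44]
ring wrist [ 430.01 -256.01   -5.07] -0.724
dp [0.0003, 0.0004, 0.0296] rot [0.0004, 0.0008, 0.0015]
```

Request:
drive_tool(
  motion=[
    {"gripper":1,"dp":[0,0.001,0.03],"rotation":[0,0,0]},
    {"gripper":1,"dp":[0,0.001,0.03],"rotation":[0,0,0]},
    {"gripper":0.6,"dp":[0,0.001,0.03],"rotation":[0,0,0]},
    {"gripper":0.5,"dp":[0,0.001,0.03],"rotation":[0,0,0]},
    {"gripper":0.5,"dp":[0,0.001,0.03],"rotation":[0,0,0]},
  ],
  force=40,
)

```text
time: 5.4
tcp_pos: [429.0, -255.7, 62.2]
tcp_rot: [0.42, 0.907, 0.0, 0.001]
ft_force: [-2.6, 1.2, 12.9]
gripper_width: 57.8
finger_force: 39.9
```

Run:
```python
from h import *
st()
```

```text
t 5.40 tcp [ 429.  -255.7   62.2] yaw 40.28 tilt [-0.0017  0.0017] w 57.8 ff 39.9 ft [-2.6  1.2 12.9] j [-0.22  0.36  0.83  1.95 -0.32  0.97  1.46]
```

Request:
drive_tool(
  motion=[
    {"gripper":0.5,"dp":[0,0,-0.01],"rotation":[0,0,0]},
    {"gripper":0.5,"dp":[0,0,-0.02],"rotation":[0,0,0]},
    {"gripper":0.5,"dp":[0,0,-0.05],"rotation":[0,0,0]},
    {"gripper":0.5,"dp":[0,0,-0.09],"rotation":[0,0,0]},
    {"gripper":0.5,"dp":[0,0,-0.09],"rotation":[0,0,0]},
  ],
)

```text
time: 5.9
tcp_pos: [429.9, -256.8, 131.7]
tcp_rot: [0.421, 0.907, 0.0, 0.003]
ft_force: [0.2, 0.4, -0.7]
gripper_width: 57.5
finger_force: 43.1
```

Run:
```python
from h import *
st(); wi=get_image("wrist")[:,:,::-1]; cv2.imwrite("pics/w4.png",cv2.resize(wi,(480,360)))
```

```text
t 5.90 tcp [ 429.9 -256.8  131.7] yaw 40.24 tilt [-0.0054  0.0032] w 57.5 ff 43.1 ft [ 0.2  0.4 -0.7] j [-0.29  0.25  0.88  1.88 -0.22  1.1   1.38]
```

View pics/w4.png

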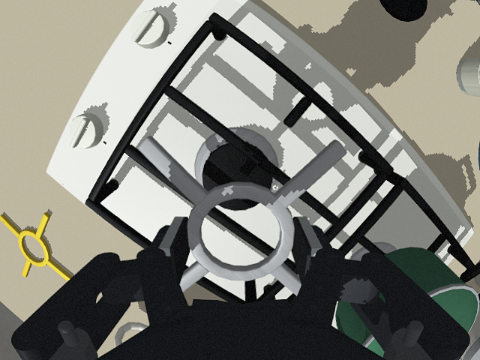

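Request:
drive_tool(
  motion=[
    {"gripper":0.5,"dp":[0,0,-0.04],"rotation":[0,0,0]},
    {"gripper":0.5,"dp":[0.2,0.293,-0.04],"rotation":[0,0,0]},
    {"gripper":0.5,"dp":[0.2,0.293,-0.04],"rotation":[0,0,0]},
    {"gripper":0.5,"dp":[0.2,0.293,-0.04],"rotation":[0,0,0]},
    {"gripper":0.5,"dp":[0.2,0.293,-0.04],"rotation":[0,0,0]},
  ],
)

```text
time: 6.45
tcp_pos: [480.8, -60.3, 157.3]
tcp_rot: [0.421, 0.907, 0.0, -0.0]
ft_force: [2.0, -0.2, -1.0]
gripper_width: 57.2
finger_force: 43.5
```

Run:
```python
from h import *
st(); go([470,150,160]); go([441,247,160],40)
```

```text
t 6.45 tcp [480.8 -60.3 157.3] yaw 40.26 tilt [ 0.0006 -0.0001] w 57.2 ff 43.5 ft [ 2.  -0.2 -1. ] j [-0.64  0.16  0.77  1.88 -0.12  1.15  0.88]
dp [0.2233, 0.1702, -0.0035] rot [0, 0, 0]
dp [0.347, 0.2243, -0.0034] rot [-0.0, -0.0002, 0.0014]
```

Request:
drive_tool(
  motion=[
    {"gripper":0.5,"dp":[0.223,0.17,-0.004],"rotation":[0,0,0]},
    {"gripper":0.5,"dp":[0.223,0.17,-0.004],"rotation":[0,0,0]},
    {"gripper":0.5,"dp":[0.223,0.17,-0.004],"rotation":[0,0,0]},
    {"gripper":0.5,"dp":[0.223,0.17,-0.004],"rotation":[0,0,0]},
    {"gripper":0.5,"dp":[0.347,0.224,-0.004],"rotation":[0,0,0]},
  ],
)

```text
time: 6.95
tcp_pos: [457.2, 187.6, 160.1]
tcp_rot: [0.42, 0.907, -0.0, 0.0]
ft_force: [0.4, -0.1, -0.6]
gripper_width: 57.6
finger_force: 43.5
```

Run:
```python
from h import *
st(); go([441,247,30],40)
```

```text
t 6.95 tcp [457.2 187.6 160.1] yaw 40.27 tilt [-0.0003 -0.0001] w 57.6 ff 43.5 ft [ 0.4 -0.1 -0.6] j [-0.97  0.16  0.58  1.85 -0.1   1.16  0.34]
dp [0.0744, 0.0347, 0.1735] rot [-0.0, 0.0001, 0.0015]
```

Request:
drive_tool(
  motion=[
    {"gripper":0.5,"dp":[0.074,0.035,0.1],"rotation":[0,0,0]},
    {"gripper":0.5,"dp":[0.074,0.035,0.173],"rotation":[0,0,0]},
    {"gripper":0.5,"dp":[0.074,0.035,0.173],"rotation":[0,0,0]},
    {"gripper":0.5,"dp":[0.074,0.035,0.173],"rotation":[0,0,0]},
    {"gripper":0.5,"dp":[0.074,0.035,0.173],"rotation":[0,0,0]},
  ],
)

```text
time: 7.45
tcp_pos: [441.3, 243.8, 30.6]
tcp_rot: [0.421, 0.907, -0.001, -0.0]
ft_force: [0.6, -0.7, -0.9]
gripper_width: 57.6
finger_force: 43.8
```

Run:
```python
from h import *
st(); go([441,247,2],40)
```

```text
t 7.45 tcp [441.3 243.8  30.6] yaw 40.27 tilt [-0.0007 -0.0028] w 57.6 ff 43.8 ft [ 0.6 -0.7 -0.9] j [-1.    0.36  0.51  1.95 -0.22  0.89  0.32]
dp [0.0035, 0.0026, 0.0381] rot [-0.0009, 0.0002, 0.0015]
```

Request:
drive_tool(
  motion=[
    {"gripper":0.5,"dp":[0,0,0.025],"rotation":[0,0,0]},
    {"gripper":0.5,"dp":[0,0,0.037],"rotation":[0,0,0]},
    {"gripper":0.5,"dp":[0,0,0.037],"rotation":[0,0,0]},
    {"gripper":0.5,"dp":[0,0,0.037],"rotation":[0,0,0]},
  ],
)

```text
time: 7.85
tcp_pos: [442.6, 244.7, 4.4]
tcp_rot: [0.421, 0.907, 0.001, 0.0]
ft_force: [0.8, 0.7, -1.1]
gripper_width: 57.0
finger_force: 43.8
```

Request:
drive_tool(
  motion=[
    {"gripper":0.5,"dp":[0,0,0.004],"rotation":[0,0,0]},
    {"gripper":0.5,"dp":[0,0,0.005],"rotation":[0,0,0]},
    {"gripper":0.5,"dp":[0,0,0.005],"rotation":[0,0,0]},
  ],
)

```text
time: 8.15
tcp_pos: [442.8, 245.3, 0.9]
tcp_rot: [0.421, 0.907, 0.001, 0.0]
ft_force: [-1.3, -0.9, 11.4]
gripper_width: 57.6
finger_force: 45.3
```

Request:
drive_tool(
  motion=[
    {"gripper":0.8,"dp":[0,0,0],"rotation":[0,0,0]},
    {"gripper":1,"dp":[0,0,0],"rotation":[0,0,0]},
    {"gripper":1,"dp":[0,0,0],"rotation":[0,0,0]},
    {"gripper":1,"dp":[0,0,-0.067],"rotation":[0,0,0]},
    {"gripper":1,"dp":[0,0,-0.2],"rotation":[0,0,0]},
  ],
)

```text
time: 8.65
tcp_pos: [440.4, 243.8, 99.1]
tcp_rot: [0.421, 0.907, -0.002, -0.001]
ft_force: [1.0, 2.3, -0.7]
gripper_width: 85.4
finger_force: 0.0
```

Run:
```python
from fit import *
st()
t=np.ascontiguousarray(get_image("top")[:,:,::-1]);cv2.imwrite("pics/t2.png",t);fit("support","top",66,(425,-256,1.7),t,calibration("top"),dark(t))
wi=np.ascontiguousarray(get_image("wrist")[:,:,::-1]);cv2.imwrite("pics/w5.png",wi);c=calibration("wrist")
fit("ring","wrist",11,(441,245,-4.8),wi,c,steel(wi))
go([500,0,170]); go([425,-256,170],91.7)
```

```text
t 8.65 tcp [440.4 243.8  99.1] yaw 40.26 tilt [-0.0008 -0.0048] w 85.4 ff 0.0 ft [ 1.   2.3 -0.7] j [-1.04  0.26  0.54  1.89 -0.15  1.04  0.27]
support top [ 426.12 -255.63    1.88] -0.236
ring wrist [444.9  246.94  -4.52] -0.594
dp [-0.2982, -0.156, -0.0875] rot [0, 0, 0]
dp [-0.4941, -0.4528, -0.0905] rot [0.003, 0.0016, -0.2859]
```

View pics/t2.png

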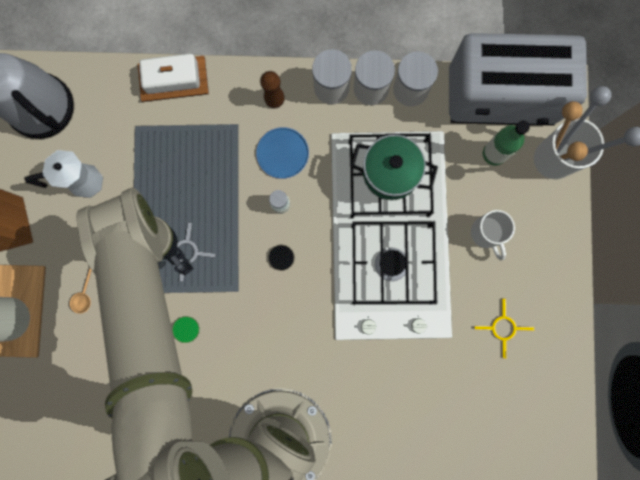

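Request:
drive_tool(
  motion=[
    {"gripper":1,"dp":[0,0,-0.07],"rotation":[0,0,-0.05]},
    {"gripper":1,"dp":[-0.298,-0.156,-0.09],"rotation":[0,0,-0.15]},
    {"gripper":1,"dp":[-0.298,-0.156,-0.09],"rotation":[0,0,-0.286]},
    {"gripper":1,"dp":[-0.298,-0.156,-0.09],"rotation":[0,0,-0.286]},
    {"gripper":1,"dp":[-0.298,-0.156,-0.09],"rotation":[0,0,-0.286]},
  ],
)

```text
time: 9.25
tcp_pos: [481.3, 69.4, 161.8]
tcp_rot: [0.088, 0.996, 0.0, 0.0]
ft_force: [0.6, -0.5, -0.2]
gripper_width: 85.3
finger_force: 0.0
```

Run:
```python
from h import *
st(); go([480,-100,170],91.7); go([425.5,-256,170],91.7)
```

```text
t 9.25 tcp [481.3  69.4 161.8] yaw 79.89 tilt [-0.0001  0.0003] w 85.3 ff 0.0 ft [ 0.6 -0.5 -0.2] j [-0.77  0.14  0.61  1.86 -0.09  1.16  1.27]
dp [-0.038, -0.2226, -0.0111] rot [0.0001, 0.0, -0.0656]
dp [-0.003, -0.4401, -0.0111] rot [0.0001, 0.0, -0.0656]
```

Request:
drive_tool(
  motion=[
    {"gripper":1,"dp":[-0.038,-0.223,-0.011],"rotation":[0,0,-0.066]},
    {"gripper":1,"dp":[-0.038,-0.223,-0.011],"rotation":[0,0,-0.066]},
    {"gripper":1,"dp":[-0.038,-0.223,-0.011],"rotation":[0,0,-0.066]},
    {"gripper":1,"dp":[-0.003,-0.44,-0.011],"rotation":[0,0,-0.066]},
    {"gripper":1,"dp":[-0.003,-0.44,-0.011],"rotation":[0,0,-0.066]},
  ],
)

```text
time: 9.75
tcp_pos: [449.2, -170.7, 169.3]
tcp_rot: [-0.013, 1.0, -0.0, 0.0]
ft_force: [1.0, -0.5, -0.5]
gripper_width: 85.5
finger_force: 0.0
```

Run:
```python
from h import *
st(); go([425.5,-256,150],91.7)
```

```text
t 9.75 tcp [ 449.2 -170.7  169.3] yaw 91.44 tilt [-0.0002 -0.0002] w 85.5 ff 0.0 ft [ 1.  -0.5 -0.5] j [-0.43  0.13  0.79  1.87 -0.1   1.18  2.  ]
dp [0.0344, -0.1129, 0.0257] rot [-0.0001, 0.0001, -0.0014]
```

Request:
drive_tool(
  motion=[
    {"gripper":1,"dp":[0.034,-0.113,0.026],"rotation":[0,0,-0.001]},
    {"gripper":1,"dp":[0.034,-0.113,0.026],"rotation":[0,0,-0.001]},
    {"gripper":1,"dp":[0.034,-0.113,0.026],"rotation":[0,0,-0.001]},
    {"gripper":1,"dp":[0.034,-0.113,0.026],"rotation":[0,0,-0.001]},
    {"gripper":1,"dp":[0.034,-0.113,0.026],"rotation":[0,0,-0.001]},
  ],
)

```text
time: 10.25
tcp_pos: [427.1, -253.0, 149.7]
tcp_rot: [-0.015, 1.0, 0.0, -0.0]
ft_force: [0.3, 0.2, -0.0]
gripper_width: 85.2
finger_force: 0.0
```

Run:
```python
from fit import *
st();c=calibration("wrist");wi=np.ascontiguousarray(get_image("wrist")[:,:,::-1]);cv2.imwrite("pics/w6.png",wi)
st();x=fit("support","wrist",66,(425,-256,1.7),wi,c,dark(wi))
s=sense();go([425.2,-256,90],91.7)
# cap via dark circle
get_image("wrist")
for d in outline_of("cap_used","wrist")[:2]:print(d["bbox"],d["p"])
for d in mark_of("cap_used","wrist")[:2]:print(d, w("wrist",d["centre"],26,c))
```

```text
t 10.25 tcp [ 427.1 -253.   149.7] yaw 91.72 tilt [0.0001 0.0005] w 85.2 ff 0.0 ft [ 0.3  0.2 -0. ] j [-0.27  0.21  0.85  1.86 -0.17  1.15  2.24]
t 10.30 tcp [ 427.3 -252.7  149.8] yaw 91.77 tilt [-0.      0.0005] w 85.3 ff 0.0 ft [0.1 0.6 0.3] j [-0.27  0.21  0.85  1.86 -0.17  1.15  2.24]
support wrist [ 423.13 -256.58    1.7 ] -0.738
dp [0.003, -0.0043, 0.0797] rot [0.0001, 0.0, 0.0004]
[275.4, 187.0, 354.4, 273.9] 0.62
{'centre': [315.0, 228.2], 'p': 0.6} [ 426.23653797 -257.58781247   26.        ]
```

Request:
drive_tool(
  motion=[
    {"gripper":1,"dp":[0.003,-0.004,0.08],"rotation":[0,0,0]},
    {"gripper":1,"dp":[0.003,-0.004,0.08],"rotation":[0,0,0]},
    {"gripper":1,"dp":[0.003,-0.004,0.08],"rotation":[0,0,0]},
  ],
)

```text
time: 10.75
tcp_pos: [423.2, -256.3, 88.7]
tcp_rot: [-0.014, 1.0, 0.001, -0.002]
ft_force: [-0.3, 0.3, 0.8]
gripper_width: 85.4
finger_force: 0.0
```

Run:
```python
from fit import *
st();c=calibration("wrist");wi=np.ascontiguousarray(get_image("wrist")[:,:,::-1]);cv2.imwrite("pics/w7.png",cv2.resize(wi,(480,360)))
x=fit("support","wrist",66,(425,-256,1.7),wi,c,dark(wi))
go([425,-256.2,42],91.7)
```

```text
t 10.75 tcp [ 423.2 -256.3   88.7] yaw 91.64 tilt [0.0041 0.0011] w 85.4 ff 0.0 ft [-0.3  0.3  0.8] j [-0.22  0.3   0.82  1.93 -0.26  1.02  2.31]
support wrist [ 422.77 -256.31    1.68] -0.72
dp [-0.0012, 0.001, 0.0641] rot [0.0, -0.0005, -0.0004]
```

View pics/w7.png

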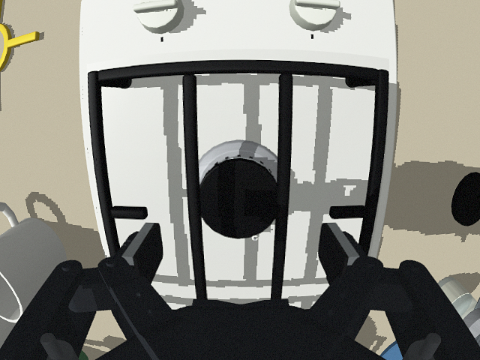

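Request:
drive_tool(
  motion=[
    {"gripper":1,"dp":[-0.001,0,0.064],"rotation":[0,0,0]},
    {"gripper":1,"dp":[-0.001,0,0.064],"rotation":[0,0,0]},
    {"gripper":1,"dp":[-0.001,0,0.064],"rotation":[0,0,0]},
  ],
)

```text
time: 11.1
tcp_pos: [425.4, -257.6, 43.2]
tcp_rot: [-0.014, 1.0, -0.0, -0.0]
ft_force: [0.4, -0.8, 0.9]
gripper_width: 85.5
finger_force: 0.0
```

Request:
drive_tool(
  motion=[
    {"gripper":0.65,"dp":[0,0,0],"rotation":[0,0,0]},
    {"gripper":0.65,"dp":[0,0,0],"rotation":[0,0,0]},
    {"gripper":0.65,"dp":[0,0,0],"rotation":[0,0,0]},
    {"gripper":0.65,"dp":[0,0,0],"rotation":[0,0,0]},
  ],
  force=100,
)

```text
time: 11.5
tcp_pos: [426.7, -258.0, 44.9]
tcp_rot: [-0.014, 1.0, -0.0, 0.002]
ft_force: [-4.8, 3.1, 16.0]
gripper_width: 63.5
finger_force: 105.7
```

Run:
```python
from h import *
st();get_image("top");st()
```

```text
t 11.50 tcp [ 426.7 -258.    44.9] yaw 91.62 tilt [-0.0041 -0.0003] w 63.5 ff 105.7 ft [-4.8  3.1 16. ] j [-0.18  0.38  0.79  1.97 -0.33  0.93  2.37]
t 11.55 tcp [ 426.7 -258.    44.9] yaw 91.62 tilt [-0.0042 -0.0004] w 63.3 ff 105.7 ft [-4.3  3.3 16.8] j [-0.18  0.38  0.79  1.97 -0.33  0.93  2.37]
```

Request:
drive_tool(
  motion=[
    {"gripper":0.65,"dp":[0,0,-0.015],"rotation":[0,0,0]},
    {"gripper":0.65,"dp":[0,0,-0.04],"rotation":[0,0,0]},
    {"gripper":0.65,"dp":[0,0,-0.08],"rotation":[0,0,0]},
    {"gripper":0.65,"dp":[0,0,-0.13],"rotation":[0,0,0]},
    {"gripper":0.65,"dp":[0,0,-0.18],"rotation":[0,0,0]},
  ],
)

```text
time: 12.05
tcp_pos: [424.2, -257.2, 178.8]
tcp_rot: [-0.014, 1.0, 0.0, -0.0]
ft_force: [1.0, -0.2, -6.1]
gripper_width: 63.0
finger_force: 112.9
```

Run:
```python
from h import *
st();wi=get_image("wrist")[:,:,::-1];cv2.imwrite("pics/w8.png",cv2.resize(wi,(480,360)))
M=R.from_euler("z",2.6,degrees=True).as_matrix()
T=M@[100,0,0]+[555.7,252,0];print("mat tgt",T)
go([520,-100,190]);go([T[0],T[1],190],92.6)
```

```text
t 12.05 tcp [ 424.2 -257.2  178.8] yaw 91.56 tilt [0.0007 0.0002] w 63.0 ff 112.9 ft [ 1.  -0.2 -6.1] j [-0.3   0.18  0.88  1.82 -0.15  1.21  2.22]
mat tgt [655.59705698 256.53629881   0.        ]
dp [-0.1298, 0.2093, -0.0063] rot [0, 0, 0]
dp [-0.323, 0.6797, -0.0062] rot [-0.0009, 0.0023, -0.0061]
```

View pics/w8.png

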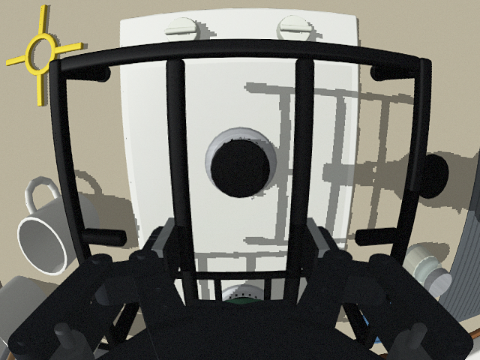

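Request:
drive_tool(
  motion=[
    {"gripper":0.65,"dp":[-0.044,0.342,-0.02],"rotation":[0,0,0]},
    {"gripper":0.65,"dp":[-0.044,0.342,-0.02],"rotation":[0,0,0]},
    {"gripper":0.65,"dp":[-0.044,0.342,-0.02],"rotation":[0,0,0]},
    {"gripper":0.65,"dp":[-0.044,0.342,-0.02],"rotation":[0,0,0]},
    {"gripper":0.65,"dp":[-0.044,0.342,-0.02],"rotation":[0,0,0]},
  ],
)

```text
time: 12.6
tcp_pos: [449.4, -7.4, 192.3]
tcp_rot: [-0.014, 1.0, 0.0, 0.001]
ft_force: [1.7, 0.4, -7.1]
gripper_width: 62.9
finger_force: 113.4
```

Run:
```python
from h import *
st();go([655,256,190],92.6)
```

```text
t 12.60 tcp [449.4  -7.4 192.3] yaw 91.57 tilt [-0.0011  0.0007] w 62.9 ff 113.4 ft [ 1.7  0.4 -7.1] j [-0.69  0.01  0.65  1.91 -0.01  1.23  1.56]
dp [-0.2836, 0.3435, 0.0036] rot [0.0002, 0.0003, -0.0057]
```

Request:
drive_tool(
  motion=[
    {"gripper":0.65,"dp":[-0.284,0.344,0],"rotation":[0,0,-0.006]},
    {"gripper":0.65,"dp":[-0.284,0.344,0],"rotation":[0,0,-0.006]},
    {"gripper":0.65,"dp":[-0.284,0.344,0],"rotation":[0,0,-0.006]},
    {"gripper":0.65,"dp":[-0.284,0.344,0],"rotation":[0,0,-0.006]},
    {"gripper":0.65,"dp":[-0.284,0.344,0],"rotation":[0,0,-0.006]},
  ],
)

```text
time: 13.1
tcp_pos: [604.2, 189.9, 191.7]
tcp_rot: [-0.024, 1.0, -0.0, -0.0]
ft_force: [1.2, -0.6, -4.8]
gripper_width: 63.3
finger_force: 113.5
```

Run:
```python
from h import *
st();go([655,256,190],92.6);go([655,256,60],92.6)
```

```text
t 13.10 tcp [604.2 189.9 191.7] yaw 92.70 tilt [ 0.0001 -0.0005] w 63.3 ff 113.5 ft [ 1.2 -0.6 -4.8] j [-0.74  0.46  0.55  1.43 -0.24  1.33  1.44]
dp [-0.0718, 0.0848, 0.0022] rot [-0.0002, -0.0, 0.0006]
dp [-0.0718, 0.0849, 0.1755] rot [-0.0002, -0.0, 0.0006]
```

Request:
drive_tool(
  motion=[
    {"gripper":0.65,"dp":[-0.072,0.085,0],"rotation":[0,0,0]},
    {"gripper":0.65,"dp":[-0.072,0.085,0.05],"rotation":[0,0,0]},
    {"gripper":0.65,"dp":[-0.072,0.085,0.11],"rotation":[0,0,0]},
    {"gripper":0.65,"dp":[-0.072,0.085,0.176],"rotation":[0,0,0]},
    {"gripper":0.65,"dp":[-0.072,0.085,0.176],"rotation":[0,0,0]},
  ],
)

```text
time: 13.6
tcp_pos: [648.5, 253.0, 50.1]
tcp_rot: [-0.024, 1.0, -0.003, -0.007]
ft_force: [-1.1, -1.3, -7.5]
gripper_width: 63.0
finger_force: 114.6
```

Request:
drive_tool(
  motion=[
    {"gripper":0.65,"dp":[0,0,0.015],"rotation":[0,0,0]},
    {"gripper":0.65,"dp":[0,0,0.023],"rotation":[0,0,0]},
    {"gripper":0.65,"dp":[0,0,0.023],"rotation":[0,0,0]},
  ],
)

```text
time: 13.9
tcp_pos: [655.3, 254.8, 43.6]
tcp_rot: [-0.024, 1.0, 0.0, 0.001]
ft_force: [1.0, -0.1, -6.1]
gripper_width: 63.2
finger_force: 114.8
```

Run:
```python
from h import *
st()
```

```text
t 13.90 tcp [655.3 254.8  43.6] yaw 92.70 tilt [-0.002   0.0008] w 63.2 ff 114.8 ft [ 1.  -0.1 -6.1] j [-0.72  0.73  0.48  1.36 -0.35  1.14  1.42]
```

Still hanging, about 5 mm above the mat. Lower, then release.

Request:
drive_tool(
  motion=[
    {"gripper":0.65,"dp":[0,0,0.004],"rotation":[0,0,0]},
    {"gripper":0.65,"dp":[0,0,0.007],"rotation":[0,0,0]},
    {"gripper":0.65,"dp":[0,0,0.007],"rotation":[0,0,0]},
  ],
)

```text
time: 14.2
tcp_pos: [655.6, 255.0, 39.3]
tcp_rot: [-0.024, 1.0, 0.001, 0.001]
ft_force: [-3.2, -0.5, 3.4]
gripper_width: 63.2
finger_force: 115.9
```

Run:
```python
from h import *
st()
```

```text
t 14.20 tcp [655.6 255.   39.3] yaw 92.72 tilt [-0.0027  0.0012] w 63.2 ff 115.9 ft [-3.2 -0.5  3.4] j [-0.72  0.73  0.48  1.36 -0.35  1.13  1.43]
```

Request:
drive_tool(
  motion=[
    {"gripper":0.9,"dp":[0,0,0],"rotation":[0,0,0]},
    {"gripper":1,"dp":[0,0,0],"rotation":[0,0,0]},
    {"gripper":1,"dp":[0,0,0],"rotation":[0,0,0]},
    {"gripper":1,"dp":[0,0,-0.067],"rotation":[0,0,0]},
    {"gripper":1,"dp":[0,0,-0.2],"rotation":[0,0,0]},
  ],
)

```text
time: 14.7
tcp_pos: [653.3, 254.3, 136.2]
tcp_rot: [-0.024, 1.0, -0.001, -0.002]
ft_force: [1.6, 0.0, 0.3]
gripper_width: 85.5
finger_force: 0.0
```

Run:
```python
from fit import *
st();c=calibration("wrist");wi=np.ascontiguousarray(get_image("wrist")[:,:,::-1]);cv2.imwrite("pics/w9.png",wi)
fit("support","wrist",60,(655,255,2),wi,c,dark(wi))
t=np.ascontiguousarray(get_image("top")[:,:,::-1]);cv2.imwrite("pics/t3.png",t)
b=t[230:300,360:425];g=(b.max(2)<45).astype(np.uint8);k=max(cv2.findContours(g,0,1)[0],key=cv2.contourArea);(x,y),r=cv2.minEnclosingCircle(k);m=cv2.moments(k);u=(m["m10"]/m["m00"]+360,m["m01"]/m["m00"]+230)
print("cap px",u,r,cv2.boundingRect(k),"world",w("top",u,36))
g=(t[235:280,258:305].max(2)<45).astype(np.uint8);k=max(cv2.findContours(g,0,1)[0],key=cv2.contourArea);m=cv2.moments(k);u=(m["m10"]/m["m00"]+258,m["m01"]/m["m00"]+235);print("clean",u,w("top",u,10))
go([655,255,170]);go([450,0,190],90);go([426,-257,150],90)
```

```text
t 14.70 tcp [653.3 254.3 136.2] yaw 92.70 tilt [ 0.0036 -0.0018] w 85.5 ff 0.0 ft [1.6 0.  0.3] j [-0.73  0.65  0.51  1.27 -0.31  1.3   1.4 ]
support wrist [651.72 256.27   2.68] -0.62
cap px (391.8804012345679, 262.5162037037037) 12.272273063659668 (20, 21, 25, 24) world [ 427.52513914 -254.31196867   36.        ]
clean (280.61668731928955, 257.1408508880628) [436.02161371  13.54866185  10.        ]
dp [0.0048, -0.0001, -0.032] rot [0, 0, 0]
dp [0.2935, -0.3267, -0.0638] rot [0.0014, 0.0041, 0.015]
dp [0.3423, -0.6677, -0.0125] rot [0.0014, 0.0041, 0.015]
```

Request:
drive_tool(
  motion=[
    {"gripper":1,"dp":[0.1,-0.15,-0.07],"rotation":[0,0,0.01]},
    {"gripper":1,"dp":[0.342,-0.668,-0.07],"rotation":[0,0,0.01]},
    {"gripper":1,"dp":[0.342,-0.668,-0.07],"rotation":[0,0,0.01]},
    {"gripper":1,"dp":[0.342,-0.668,-0.07],"rotation":[0,0,0.01]},
    {"gripper":1,"dp":[0.342,-0.668,-0.07],"rotation":[0,0,0.01]},
  ],
)

```text
time: 15.3
tcp_pos: [549.2, 30.3, 168.5]
tcp_rot: [-0.008, 1.0, 0.0, 0.001]
ft_force: [1.7, -0.4, 1.3]
gripper_width: 85.3
finger_force: 0.0
```

Run:
```python
from h import *
st();go([426.5,-257,160],91.6)
```

```text
t 15.30 tcp [549.2  30.3 168.5] yaw 90.90 tilt [-0.0011  0.0004] w 85.3 ff 0.0 ft [ 1.7 -0.4  1.3] j [-0.63  0.29  0.63  1.7  -0.18  1.21  1.63]
dp [0.1696, -0.3805, 0.011] rot [0.0001, 0.0003, -0.0039]
```

Request:
drive_tool(
  motion=[
    {"gripper":1,"dp":[0.17,-0.38,0],"rotation":[0,0,-0.004]},
    {"gripper":1,"dp":[0.17,-0.38,0],"rotation":[0,0,-0.004]},
    {"gripper":1,"dp":[0.17,-0.38,0],"rotation":[0,0,-0.004]},
    {"gripper":1,"dp":[0.17,-0.38,0],"rotation":[0,0,-0.004]},
    {"gripper":1,"dp":[0.17,-0.38,0.011],"rotation":[0,0,-0.004]},
  ],
)

```text
time: 15.8
tcp_pos: [451.0, -199.5, 165.3]
tcp_rot: [-0.014, 1.0, 0.0, 0.001]
ft_force: [-0.6, -1.3, 0.2]
gripper_width: 85.6
finger_force: 0.0
```

Request:
drive_tool(
  motion=[
    {"gripper":1,"dp":[0.042,-0.095,0.026],"rotation":[0,0,0]},
    {"gripper":1,"dp":[0.042,-0.095,0.026],"rotation":[0,0,0]},
    {"gripper":1,"dp":[0.042,-0.095,0.026],"rotation":[0,0,0]},
    {"gripper":1,"dp":[0.042,-0.095,0.026],"rotation":[0,0,0]},
  ],
)

```text
time: 16.2
tcp_pos: [421.8, -270.3, 145.1]
tcp_rot: [-0.013, 1.0, -0.0, 0.0]
ft_force: [0.3, 1.0, 0.3]
gripper_width: 85.2
finger_force: 0.0
```

Run:
```python
from h import *
st();c=calibration("wrist");wi=np.ascontiguousarray(get_image("wrist")[:,:,::-1]);cv2.imwrite("pics/w10.png",wi);st()
u=proj("wrist",[426,-256,36],c).astype(int);print(u)
x0,y0=u-60;b=wi[y0:y0+120,x0:x0+120];g=(b.max(2)<50).astype(np.uint8);k=max(cv2.findContours(g,0,1)[0],key=cv2.contourArea)
W=np.array([w("wrist",p[0]+[x0,y0],36,c)[:2] for p in k],np.float32);print(cv2.minEnclosingCircle(W),cv2.fitEllipse(W))
go([426.5,-257,90],91.6)
```

```text
t 16.20 tcp [ 421.8 -270.3  145.1] yaw 91.50 tilt [-0.0003 -0.0001] w 85.2 ff 0.0 ft [0.3 1.  0.3] j [-0.21  0.23  0.82  1.86 -0.18  1.14  2.27]
t 16.25 tcp [ 422.6 -269.3  145.2] yaw 91.63 tilt [-0.0006  0.0001] w 85.3 ff 0.0 ft [ 1.3  0.6 -1.2] j [-0.21  0.23  0.82  1.86 -0.18  1.14  2.27]
[341 240]
((425.14288330078125, -258.0704040527344), 32.704185485839844) ((425.6553039550781, -258.04534912109375), (62.47754669189453, 63.500770568847656), 101.95731353759766)
dp [-0.0056, 0.0162, 0.0736] rot [0.0, 0.0002, 0.0002]
```

View pics/w10.png

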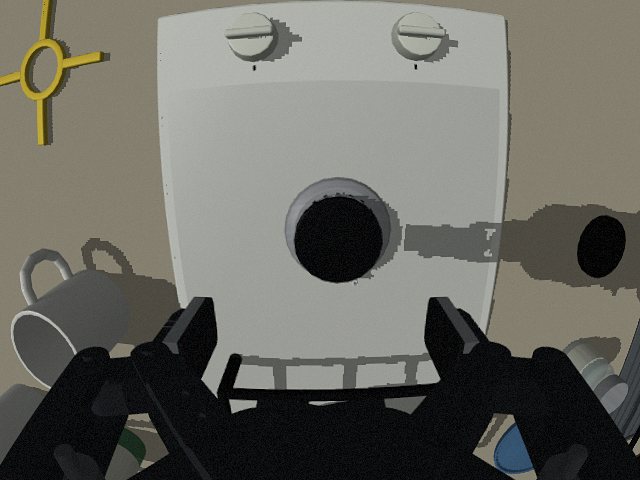

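Run:
```python
from h import *
from scipy.optimize import least_squares
c=calibration("wrist");wi=cv2.imread("pics/w10.png")
# dish edge visible points: scan rays from cap centre upward half, last edge white->dish
W0=np.array([425.5,-258.]);g=cv2.GaussianBlur(cv2.cvtColor(wi,6),(0,0),1).astype(np.float32);P=[]
for a in np.radians(np.arange(110,260,5)):   # toward robot (-x) side
    r=np.arange(36,50,.25);q=np.c_[W0[0]+r*np.cos(a),W0[1]+r*np.sin(a),np.full(len(r),17)]
    uv=proj("wrist",q,c).astype(np.float32);v=cv2.remap(g,uv[:,0],uv[:,1],1).ravel();d=np.diff(v);i=d.argmax()
    if d[i]>1.5:P.append(q[i,:2])
P=np.array(P);s=least_squares(lambda x:np.hypot(*(P-x).T)-42,W0,loss="soft_l1");print(len(P),s.x,np.abs(s.fun).mean())
go([425.8,-258,90],91.6)
```

```text
30 [ 425.63156394 -256.03795703] 0.5666831578458047
dp [-0.0047, 0.0149, 0.0736] rot [0.0, 0.0002, 0.0002]
```

Request:
drive_tool(
  motion=[
    {"gripper":1,"dp":[-0.005,0.015,0.074],"rotation":[0,0,0]},
    {"gripper":1,"dp":[-0.005,0.015,0.074],"rotation":[0,0,0]},
    {"gripper":1,"dp":[-0.005,0.015,0.074],"rotation":[0,0,0]},
  ],
)

```text
time: 16.55
tcp_pos: [425.2, -256.6, 88.8]
tcp_rot: [-0.016, 1.0, 0.001, -0.002]
ft_force: [0.3, 0.6, 0.7]
gripper_width: 85.5
finger_force: 0.0
```

Run:
```python
from h import *
st();go([425.8,-258,20],91.6)
```

```text
t 16.55 tcp [ 425.2 -256.6   88.8] yaw 91.78 tilt [0.0031 0.0012] w 85.5 ff 0.0 ft [0.3 0.6 0.7] j [-0.2   0.3   0.79  1.93 -0.25  1.02  2.3 ]
dp [-0.001, -0.002, 0.0918] rot [0.0004, -0.001, 0.001]
```

Request:
drive_tool(
  motion=[
    {"gripper":1,"dp":[-0.001,-0.001,0.05],"rotation":[0,0,0]},
    {"gripper":1,"dp":[-0.001,-0.001,0.092],"rotation":[0,0,0]},
    {"gripper":1,"dp":[-0.001,-0.001,0.092],"rotation":[0,0,0]},
    {"gripper":1,"dp":[-0.001,-0.001,0.092],"rotation":[0,0,0]},
  ],
)

```text
time: 16.95
tcp_pos: [427.0, -259.7, 22.2]
tcp_rot: [-0.014, 1.0, -0.0, 0.0]
ft_force: [0.6, 0.4, 0.8]
gripper_width: 85.4
finger_force: 0.0
```

Request:
drive_tool(
  motion=[
    {"gripper":0.6,"dp":[0,0,0],"rotation":[0,0,0]},
    {"gripper":0.6,"dp":[0,0,0],"rotation":[0,0,0]},
    {"gripper":0.6,"dp":[0,0,0],"rotation":[0,0,0]},
    {"gripper":0.6,"dp":[0,0,0],"rotation":[0,0,0]},
  ],
  force=40,
)

```text
time: 17.35
tcp_pos: [427.7, -259.7, 23.1]
tcp_rot: [-0.014, 1.0, -0.0, 0.002]
ft_force: [-3.2, 2.4, 12.9]
gripper_width: 61.8
finger_force: 40.4
```

Run:
```python
from h import *
st()
```

```text
t 17.35 tcp [ 427.7 -259.7   23.1] yaw 91.63 tilt [-0.0036 -0.0005] w 61.8 ff 40.4 ft [-3.2  2.4 12.9] j [-0.13  0.41  0.74  1.97 -0.35  0.89  2.39]
```

Request:
drive_tool(
  motion=[
    {"gripper":0.6,"dp":[0,0,-0.02],"rotation":[0,0,0]},
    {"gripper":0.6,"dp":[0,0,-0.08],"rotation":[0,0,0]},
    {"gripper":0.6,"dp":[0,0,-0.14],"rotation":[0,0,0]},
    {"gripper":0.6,"dp":[-0.037,0.15,-0.16],"rotation":[0,0,0]},
    {"gripper":0.6,"dp":[-0.037,0.266,-0.16],"rotation":[0,0,0]},
  ],
)

```text
time: 17.85
tcp_pos: [442.3, -161.8, 138.3]
tcp_rot: [-0.012, 1.0, -0.001, 0.003]
ft_force: [0.4, 1.1, -1.2]
gripper_width: 61.7
finger_force: 44.6
```

Request:
drive_tool(
  motion=[
    {"gripper":0.6,"dp":[-0.03,0.13,0],"rotation":[0,0,0]},
    {"gripper":0.6,"dp":[-0.03,0.13,0],"rotation":[0,0,0]},
    {"gripper":0.6,"dp":[-0.03,0.13,0],"rotation":[0,0,0]},
  ],
)

```text
time: 18.15
tcp_pos: [461.8, -55.3, 136.2]
tcp_rot: [-0.019, 1.0, 0.001, 0.001]
ft_force: [-0.3, -0.5, -1.4]
gripper_width: 61.9
finger_force: 44.6
```

Run:
```python
from h import *
st();wi=get_image("wrist")[:,:,::-1];cv2.imwrite("pics/w11.png",cv2.resize(wi,(400,300)));go([698,17.5,140],92)
```

```text
t 18.15 tcp [461.8 -55.3 136.2] yaw 92.23 tilt [-0.0019  0.0024] w 61.9 ff 44.6 ft [-0.3 -0.5 -1.4] j [-0.59  0.12  0.7   1.95 -0.09  1.1   1.75]
dp [-0.3192, 0.091, -0.0046] rot [0.0003, 0.0005, 0.0001]
```

View pics/w11.png

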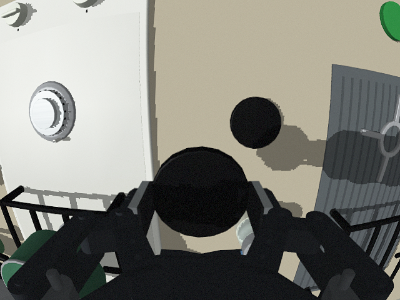

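Request:
drive_tool(
  motion=[
    {"gripper":0.6,"dp":[-0.319,0.091,0],"rotation":[0,0,0]},
    {"gripper":0.6,"dp":[-0.319,0.091,0],"rotation":[0,0,0]},
    {"gripper":0.6,"dp":[-0.319,0.091,0],"rotation":[0,0,0]},
    {"gripper":0.6,"dp":[-0.319,0.091,0],"rotation":[0,0,0]},
    {"gripper":0.6,"dp":[-0.319,0.091,0],"rotation":[0,0,0]},
  ],
)

```text
time: 18.7
tcp_pos: [699.4, 11.3, 136.0]
tcp_rot: [-0.014, 1.0, -0.001, 0.0]
ft_force: [-0.5, -1.2, 0.8]
gripper_width: 61.8
finger_force: 44.6
```

Run:
```python
from h import *
st();go([698,17.5,25],92.2)
```

```text
t 18.70 tcp [699.4  11.3 136. ] yaw 91.58 tilt [-0.0009 -0.0015] w 61.8 ff 44.6 ft [-0.5 -1.2  0.8] j [-0.44  0.66  0.62  1.29 -0.38  1.31  1.78]
dp [0.0018, 0.0085, 0.148] rot [-0.0005, 0.0003, -0.0035]
```

Request:
drive_tool(
  motion=[
    {"gripper":0.6,"dp":[0.001,0.008,0.06],"rotation":[0,0,0]},
    {"gripper":0.6,"dp":[0.001,0.008,0.12],"rotation":[0,0,0]},
    {"gripper":0.6,"dp":[0.001,0.008,0.16],"rotation":[0,0,0]},
    {"gripper":0.6,"dp":[0.001,0.008,0.172],"rotation":[0,0,0]},
    {"gripper":0.6,"dp":[0.001,0.008,0.172],"rotation":[0,0,0]},
  ],
)

```text
time: 19.2
tcp_pos: [696.1, 16.9, 5.6]
tcp_rot: [-0.014, 1.0, -0.001, -0.001]
ft_force: [-0.2, 0.1, -1.0]
gripper_width: 61.3
finger_force: 44.6
```

Run:
```python
from h import *
st()
```

```text
t 19.20 tcp [696.1  16.9   5.6] yaw 91.56 tilt [ 0.0017 -0.0014] w 61.3 ff 44.6 ft [-0.2  0.1 -1. ] j [-0.43  0.78  0.57  1.41 -0.44  1.08  1.81]
```

Request:
drive_tool(
  motion=[
    {"gripper":0.6,"dp":[0,0,0.004],"rotation":[0,0,0]},
    {"gripper":0.6,"dp":[0,0,0.005],"rotation":[0,0,0]},
    {"gripper":0.6,"dp":[0,0,0.005],"rotation":[0,0,0]},
  ],
)

```text
time: 19.5
tcp_pos: [697.6, 18.2, 3.9]
tcp_rot: [-0.014, 1.0, 0.0, 0.001]
ft_force: [-0.8, -0.2, -1.0]
gripper_width: 61.5
finger_force: 44.6
```

Request:
drive_tool(
  motion=[
    {"gripper":0.82,"dp":[0,0,0],"rotation":[0,0,0]},
    {"gripper":0.85,"dp":[0,0,0],"rotation":[0,0,0]},
    {"gripper":0.85,"dp":[0,0,0],"rotation":[0,0,0]},
    {"gripper":0.85,"dp":[0,0,-0.067],"rotation":[0,0,0]},
    {"gripper":1,"dp":[0,0,-0.16],"rotation":[0,0,0]},
  ],
)

```text
time: 20.0
tcp_pos: [695.2, 18.3, 101.4]
tcp_rot: [-0.014, 1.0, -0.0, -0.002]
ft_force: [1.4, -0.2, 0.3]
gripper_width: 84.7
finger_force: 0.0
```

Run:
```python
from h import *
st();t=np.ascontiguousarray(get_image("top")[:,:,::-1]);cv2.imwrite("pics/t4.png",t)
g=(t[135:175,260:305].max(2)<45).astype(np.uint8);k=max(cv2.findContours(g,0,1)[0],key=cv2.contourArea);m=cv2.moments(k);u=(m["m10"]/m["m00"]+260,m["m01"]/m["m00"]+135);print("used top",u,w("top",u,14),m["m00"])
c=calibration("wrist");wi=get_image("wrist");d=mark_of("saucer","wrist");print(d and w("wrist",d[0]["centre"],4,c),[w("wrist",q["centre"],4,c).round() for q in mark_of("cap_used","wrist")])
go([436,11,110],91.6);go([500,11,150],91.6)
```

```text
t 20.00 tcp [695.2  18.3 101.4] yaw 91.62 tilt [ 0.0042 -0.0006] w 84.7 ff 0.0 ft [ 1.4 -0.2  0.3] j [-0.45  0.69  0.61  1.33 -0.39  1.25  1.78]
used top (282.772365805169, 149.15043074884028) [704.03665359  16.99974284  14.        ] 503.0
[] []
dp [0.3491, 0.0005, -0.0091] rot [0.0001, 0.0012, 0.0001]
dp [0.2636, -0.002, -0.0621] rot [0.0001, 0.0012, 0.0001]
```

Request:
drive_tool(
  motion=[
    {"gripper":1,"dp":[0,0,-0.062],"rotation":[0,0,0]},
    {"gripper":1,"dp":[0.349,0,-0.067],"rotation":[0,0,0]},
    {"gripper":1,"dp":[0.349,0,-0.067],"rotation":[0,0,0]},
    {"gripper":1,"dp":[0.349,0,-0.067],"rotation":[0,0,0]},
    {"gripper":1,"dp":[0.349,0,-0.067],"rotation":[0,0,0]},
  ],
)

```text
time: 20.7
tcp_pos: [493.9, 12.7, 149.6]
tcp_rot: [-0.015, 1.0, -0.0, -0.001]
ft_force: [-0.5, 0.2, 1.8]
gripper_width: 85.2
finger_force: 0.0
```

Run:
```python
from h import *
st();go([438,11.5,120],91.6)
```

```text
t 20.70 tcp [493.9  12.7 149.6] yaw 91.69 tilt [ 0.0027 -0.0006] w 85.2 ff 0.0 ft [-0.5  0.2  1.8] j [-0.72  0.19  0.71  1.86 -0.13  1.14  1.64]
dp [0.0744, 0.0006, 0.0397] rot [-0.0002, -0.0009, 0.0005]
```

Request:
drive_tool(
  motion=[
    {"gripper":1,"dp":[0.074,0,0.04],"rotation":[0,0,0]},
    {"gripper":1,"dp":[0.074,0,0.04],"rotation":[0,0,0]},
    {"gripper":1,"dp":[0.074,0,0.04],"rotation":[0,0,0]},
    {"gripper":1,"dp":[0.074,0,0.04],"rotation":[0,0,0]},
  ],
)

```text
time: 21.1
tcp_pos: [441.8, 11.3, 121.5]
tcp_rot: [-0.015, 1.0, 0.0, 0.0]
ft_force: [0.1, -1.2, 0.6]
gripper_width: 85.5
finger_force: 0.0
```

Run:
```python
from h import *
st();c=calibration("wrist");wi=np.ascontiguousarray(get_image("wrist")[:,:,::-1]);cv2.imwrite("pics/w12.png",wi);st()
u=proj("wrist",[437,12,10],c).astype(int);print(u)
x0,y0=u-50;b=wi[y0:y0+100,x0:x0+100];g=(b.max(2)<40).astype(np.uint8);k=max(cv2.findContours(g,0,1)[0],key=cv2.contourArea)
W=np.array([w("wrist",p[0]+[x0,y0],10,c)[:2] for p in k],np.float32);print(cv2.minEnclosingCircle(W),cv2.fitEllipse(W))
for d in mark_of("burner","wrist"):print(d,w("wrist",d["centre"],10,c))
go([438,11.5,0],91.6)
```

```text
t 21.10 tcp [441.8  11.3 121.5] yaw 91.66 tilt [-0.0004  0.0001] w 85.5 ff 0.0 ft [ 0.1 -1.2  0.6] j [-0.77  0.08  0.71  2.02 -0.06  1.06  1.57]
t 21.15 tcp [442.5  11.2 121.8] yaw 91.64 tilt [-0.0013 -0.0005] w 85.4 ff 0.0 ft [ 0.7  1.2 -0.3] j [-0.77  0.08  0.71  2.02 -0.06  1.06  1.57]
[322 227]
((434.2552185058594, 11.029457092285156), 31.740333557128906) ((434.28326416015625, 11.041744232177734), (61.451446533203125, 62.720672607421875), 90.33773040771484)
{'centre': [23.9, 209.0], 'p': 0.78} [ 425.74579404 -254.95633568   10.        ]
dp [0.0066, 0.0009, 0.1626] rot [-0.0003, 0.0005, 0.0002]
```

Request:
drive_tool(
  motion=[
    {"gripper":1,"dp":[0.009,0,0.06],"rotation":[0,0,0]},
    {"gripper":1,"dp":[0.009,0,0.12],"rotation":[0,0,0]},
    {"gripper":1,"dp":[0.009,0,0.164],"rotation":[0,0,0]},
    {"gripper":1,"dp":[0.009,0,0.164],"rotation":[0,0,0]},
    {"gripper":1,"dp":[0.009,0,0.164],"rotation":[0,0,0]},
  ],
)

```text
time: 21.7
tcp_pos: [435.3, 10.1, -1.2]
tcp_rot: [-0.014, 1.0, -0.001, -0.0]
ft_force: [0.3, -0.6, -0.3]
gripper_width: 85.7
finger_force: 0.0
```

Run:
```python
from h import *
st();go([435.5,11.5,-1.5],91.6)
```

```text
t 21.70 tcp [435.3  10.1  -1.2] yaw 91.59 tilt [ 0.0008 -0.0019] w 85.7 ff 0.0 ft [ 0.3 -0.6 -0.3] j [-0.69  0.3   0.67  2.15 -0.27  0.77  1.75]
dp [-0.0003, 0.0019, 0.0004] rot [-0.0006, -0.0002, -0.0001]
```

Request:
drive_tool(
  motion=[
    {"gripper":0.6,"dp":[0,0,0],"rotation":[0,0,0]},
    {"gripper":0.6,"dp":[0,0,0],"rotation":[0,0,0]},
    {"gripper":0.6,"dp":[0,0,0],"rotation":[0,0,0]},
    {"gripper":0.6,"dp":[0,0,0],"rotation":[0,0,0]},
  ],
  force=40,
)

```text
time: 22.1
tcp_pos: [436.5, 11.0, 0.7]
tcp_rot: [-0.014, 1.0, 0.001, 0.002]
ft_force: [-3.2, -1.5, 12.3]
gripper_width: 61.1
finger_force: 40.4
```

Run:
```python
from h import *
st()
```

```text
t 22.10 tcp [436.5  11.    0.7] yaw 91.62 tilt [-0.004   0.0016] w 61.1 ff 40.4 ft [-3.2 -1.5 12.3] j [-0.69  0.3   0.67  2.15 -0.27  0.77  1.75]
```

Request:
drive_tool(
  motion=[
    {"gripper":0.6,"dp":[0,0,-0.02],"rotation":[0,0,0]},
    {"gripper":0.6,"dp":[0,0,-0.08],"rotation":[0,0,0]},
    {"gripper":0.6,"dp":[0,0,-0.14],"rotation":[0,0,0]},
    {"gripper":0.6,"dp":[0,0,-0.14],"rotation":[0,0,0]},
  ],
)

```text
time: 22.5
tcp_pos: [438.9, 11.0, 110.0]
tcp_rot: [-0.014, 1.0, 0.002, 0.006]
ft_force: [1.1, 0.2, -2.2]
gripper_width: 61.2
finger_force: 44.4
```

Run:
```python
from h import *
st();wi=get_image("wrist")[:,:,::-1];cv2.imwrite("pics/w13.png",cv2.resize(wi,(480,360)));go([455,-120,120]);go([426.8,-257,120],91.6)
```

```text
t 22.50 tcp [438.9  11.  110. ] yaw 91.57 tilt [-0.0113  0.0041] w 61.2 ff 44.4 ft [ 1.1  0.2 -2.2] j [-0.8   0.08  0.74  2.05 -0.07  1.02  1.58]
dp [-0.0187, -0.1758, -0.0173] rot [0, 0, 0]
dp [0.0241, -0.3573, -0.0184] rot [0.0012, 0.0026, 0.0002]
```

View pics/w13.png

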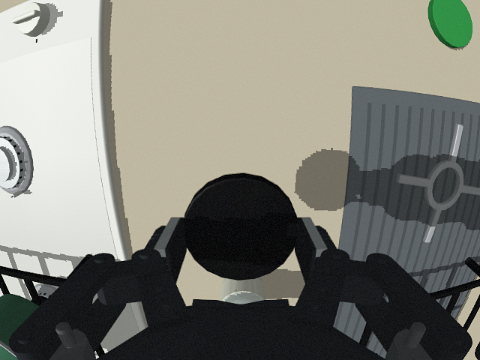

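Request:
drive_tool(
  motion=[
    {"gripper":0.6,"dp":[-0.019,-0.176,-0.018],"rotation":[0,0,0]},
    {"gripper":0.6,"dp":[-0.019,-0.176,-0.018],"rotation":[0,0,0]},
    {"gripper":0.6,"dp":[0.022,-0.357,-0.018],"rotation":[0,0,0]},
    {"gripper":0.6,"dp":[0.022,-0.357,-0.018],"rotation":[0,0,0]},
    {"gripper":0.6,"dp":[0.022,-0.357,-0.018],"rotation":[0,0,0]},
  ],
)

```text
time: 23.05
tcp_pos: [427.7, -237.9, 116.5]
tcp_rot: [-0.015, 1.0, 0.0, 0.0]
ft_force: [0.8, 0.5, -0.6]
gripper_width: 61.3
finger_force: 44.3
```

Run:
```python
from h import *
st();go([427,-257.3,100],91.6)
```

```text
t 23.05 tcp [ 427.7 -237.9  116.5] yaw 91.67 tilt [-0.0006  0.0006] w 61.3 ff 44.3 ft [ 0.8  0.5 -0.6] j [-0.35  0.26  0.92  1.92 -0.23  1.07  2.26]
dp [0.0017, -0.0258, 0.022] rot [0.0002, 0.0002, 0.0004]
```

Request:
drive_tool(
  motion=[
    {"gripper":0.6,"dp":[0.001,-0.022,0.02],"rotation":[0,0,0]},
    {"gripper":0.6,"dp":[0.001,-0.022,0.05],"rotation":[0,0,0]},
    {"gripper":0.6,"dp":[0.001,-0.022,0.09],"rotation":[0,0,0]},
    {"gripper":0.6,"dp":[0.001,-0.022,0.09],"rotation":[0,0,0]},
    {"gripper":0.6,"dp":[0.001,-0.022,0.09],"rotation":[0,0,0]},
  ],
)

```text
time: 23.55
tcp_pos: [427.5, -252.9, 49.1]
tcp_rot: [-0.014, 1.0, 0.0, -0.001]
ft_force: [-0.4, 0.5, -1.1]
gripper_width: 61.3
finger_force: 44.3
```

Run:
```python
from h import *
st();go([427,-257.3,30],91.6)
```

```text
t 23.55 tcp [ 427.5 -252.9   49.1] yaw 91.60 tilt [0.0015 0.0002] w 61.3 ff 44.3 ft [-0.4  0.5 -1.1] j [-0.24  0.39  0.86  1.96 -0.36  0.95  2.39]
dp [0.0008, -0.0058, 0.0255] rot [0.0001, -0.0005, 0.0]
```

Request:
drive_tool(
  motion=[
    {"gripper":0.6,"dp":[0.001,-0.005,0.01],"rotation":[0,0,0]},
    {"gripper":0.6,"dp":[0.001,-0.005,0.024],"rotation":[0,0,0]},
    {"gripper":0.6,"dp":[0.001,-0.005,0.026],"rotation":[0,0,0]},
    {"gripper":0.6,"dp":[0.001,-0.005,0.026],"rotation":[0,0,0]},
  ],
)

```text
time: 23.95
tcp_pos: [427.2, -256.5, 29.3]
tcp_rot: [-0.014, 1.0, 0.0, -0.0]
ft_force: [-0.6, 0.3, -0.3]
gripper_width: 61.1
finger_force: 44.3
```

Run:
```python
from h import *
st()
```

```text
t 23.95 tcp [ 427.2 -256.5   29.3] yaw 91.63 tilt [0.0006 0.0002] w 61.1 ff 44.3 ft [-0.6  0.3 -0.3] j [-0.21  0.42  0.83  1.97 -0.39  0.91  2.42]
```

Request:
drive_tool(
  motion=[
    {"gripper":0.6,"dp":[0,0,0.003],"rotation":[0,0,0]},
    {"gripper":0.6,"dp":[0,0,0.004],"rotation":[0,0,0]},
    {"gripper":0.6,"dp":[0,0,0.004],"rotation":[0,0,0]},
  ],
)

```text
time: 24.25
tcp_pos: [427.7, -256.8, 27.0]
tcp_rot: [-0.014, 1.0, 0.0, 0.0]
ft_force: [-1.8, 1.8, 4.5]
gripper_width: 61.2
finger_force: 45.1
```

Run:
```python
from h import *
st()
```

```text
t 24.25 tcp [ 427.7 -256.8   27. ] yaw 91.63 tilt [-0.0006  0.0001] w 61.2 ff 45.1 ft [-1.8  1.8  4.5] j [-0.21  0.43  0.83  1.98 -0.4   0.91  2.43]
```

Request:
drive_tool(
  motion=[
    {"gripper":0.8,"dp":[0,0,0],"rotation":[0,0,0]},
    {"gripper":1,"dp":[0,0,0],"rotation":[0,0,0]},
    {"gripper":1,"dp":[0,0,0],"rotation":[0,0,0]},
    {"gripper":1,"dp":[0,0,-0.067],"rotation":[0,0,0]},
    {"gripper":1,"dp":[0,0,-0.18],"rotation":[0,0,0]},
  ],
)

```text
time: 24.75
tcp_pos: [426.0, -256.5, 126.6]
tcp_rot: [-0.014, 1.0, -0.0, -0.002]
ft_force: [1.7, -0.1, 0.4]
gripper_width: 85.5
finger_force: 0.0
```

Request:
drive_tool(
  motion=[
    {"gripper":1,"dp":[0,0,0],"rotation":[0,0,0]},
    {"gripper":1,"dp":[0,0,0],"rotation":[0,0,0]},
  ],
)

```text
time: 24.95
tcp_pos: [428.3, -256.9, 127.5]
tcp_rot: [-0.014, 1.0, -0.0, 0.001]
ft_force: [-0.2, 0.9, 0.2]
gripper_width: 85.6
finger_force: 0.0
```

Run:
```python
from h import *
from scipy.optimize import least_squares
st();c=calibration("wrist");wi=np.ascontiguousarray(get_image("wrist")[:,:,::-1]);cv2.imwrite("pics/w14.png",wi)
u=proj("wrist",[426,-256,36],c).astype(int)
x0,y0=u-60;b=wi[y0:y0+120,x0:x0+120];g=(b.max(2)<50).astype(np.uint8);k=max(cv2.findContours(g,0,1)[0],key=cv2.contourArea)
W=np.array([w("wrist",p[0]+[x0,y0],36,c)[:2] for p in k],np.float32);print(cv2.minEnclosingCircle(W),cv2.fitEllipse(W))
W0=np.array([425.5,-257.]);g=cv2.GaussianBlur(cv2.cvtColor(wi,6),(0,0),1).astype(np.float32);P=[]
for a in np.radians(np.arange(110,260,5)):
    r=np.arange(36,50,.25);q=np.c_[W0[0]+r*np.cos(a),W0[1]+r*np.sin(a),np.full(len(r),17)]
    uv=proj("wrist",q,c).astype(np.float32);v=cv2.remap(g,uv[:,0],uv[:,1],1).ravel();d=np.diff(v);i=d.argmax()
    if d[i]>1.5:P.append(q[i,:2])
P=np.array(P);s=least_squares(lambda x:np.hypot(*(P-x).T)-42,W0,loss="soft_l1");print(len(P),s.x,np.abs(s.fun).mean())
t=np.ascontiguousarray(get_image("top")[:,:,::-1]);cv2.imwrite("pics/t5.png",t)
go([655.6,255,150],92.7)
x0,y0=u-90;cv2.imwrite("pics/c14.png",cv2.resize(wi[y0:y0+180,x0:x0+180],None,fx=3,fy=3))
```

```text
t 24.95 tcp [ 428.3 -256.9  127.5] yaw 91.65 tilt [-0.003  -0.0002] w 85.6 ff 0.0 ft [-0.2  0.9  0.2] j [-0.32  0.27  0.93  1.89 -0.24  1.1   2.3 ]
((424.5350341796875, -257.1075744628906), 32.69649124145508) ((425.1202392578125, -257.2345275878906), (62.33977127075195, 63.85365295410156), 93.05875396728516)
30 [ 424.99199622 -256.64223057] 0.7798979855425612
dp [-0.3243, 0.6724, -0.0323] rot [0.0003, -0.0004, -0.0058]
```

View pics/c14.png

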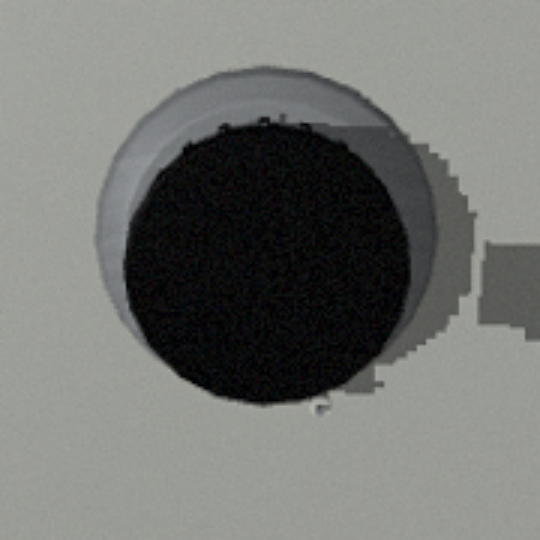

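The cap is centred on the dish (within about 1 mm) and level. Next I fetch the support.

Request:
drive_tool(
  motion=[
    {"gripper":1,"dp":[-0.05,0.1,-0.06],"rotation":[0,0,-0.006]},
    {"gripper":1,"dp":[-0.324,0.672,-0.06],"rotation":[0,0,-0.006]},
    {"gripper":1,"dp":[-0.324,0.672,-0.06],"rotation":[0,0,-0.006]},
    {"gripper":1,"dp":[-0.324,0.672,-0.06],"rotation":[0,0,-0.006]},
    {"gripper":1,"dp":[-0.324,0.672,-0.06],"rotation":[0,0,-0.006]},
  ],
)

```text
time: 25.55
tcp_pos: [527.0, -32.2, 157.0]
tcp_rot: [-0.024, 1.0, -0.0, -0.001]
ft_force: [1.0, -1.2, -0.3]
gripper_width: 84.9
finger_force: 0.0
```

Run:
```python
from h import *
st();go([655.6,255,150],92.7)
```

```text
t 25.55 tcp [527.  -32.2 157. ] yaw 92.70 tilt [0.0025 0.    ] w 84.9 ff 0.0 ft [ 1.  -1.2 -0.3] j [-0.68  0.29  0.82  1.77 -0.23  1.18  1.82]
dp [-0.1893, 0.3745, 0.0089] rot [0.0, -0.0008, -0.0]
```

Request:
drive_tool(
  motion=[
    {"gripper":1,"dp":[-0.189,0.375,-0.02],"rotation":[0,0,0]},
    {"gripper":1,"dp":[-0.189,0.375,-0.02],"rotation":[0,0,0]},
    {"gripper":1,"dp":[-0.189,0.375,-0.02],"rotation":[0,0,0]},
    {"gripper":1,"dp":[-0.189,0.375,0],"rotation":[0,0,0]},
    {"gripper":1,"dp":[-0.189,0.375,0],"rotation":[0,0,0]},
  ],
)

```text
time: 26.05
tcp_pos: [628.9, 195.7, 158.9]
tcp_rot: [-0.024, 1.0, -0.0, -0.002]
ft_force: [0.9, 0.5, 1.6]
gripper_width: 85.1
finger_force: 0.0
```

Run:
```python
from h import *
st();go([655.6,255,100],92.7)
```

```text
t 26.05 tcp [628.9 195.7 158.9] yaw 92.71 tilt [ 0.0031 -0.0006] w 85.1 ff 0.0 ft [0.9 0.5 1.6] j [-0.81  0.58  0.7   1.39 -0.37  1.31  1.53]
dp [-0.0396, 0.0774, 0.0784] rot [-0.0002, -0.001, 0.0001]
```

Request:
drive_tool(
  motion=[
    {"gripper":1,"dp":[-0.039,0.077,0.0],"rotation":[0,0,0]},
    {"gripper":1,"dp":[-0.039,0.077,0.04],"rotation":[0,0,0]},
    {"gripper":1,"dp":[-0.039,0.077,0.078],"rotation":[0,0,0]},
    {"gripper":1,"dp":[-0.039,0.077,0.078],"rotation":[0,0,0]},
    {"gripper":1,"dp":[-0.039,0.077,0.078],"rotation":[0,0,0]},
  ],
)

```text
time: 26.55
tcp_pos: [654.9, 251.6, 101.3]
tcp_rot: [-0.023, 1.0, -0.001, -0.002]
ft_force: [0.9, -0.7, 1.1]
gripper_width: 85.5
finger_force: 0.0
```

Run:
```python
from fit import *
st();c=calibration("wrist");wi=np.ascontiguousarray(get_image("wrist")[:,:,::-1]);cv2.imwrite("pics/w15.png",wi)
fit("support","wrist",60,(655,255,2.7),wi,c,dark(wi))
go([655.6,255,38],92.7)
```

```text
t 26.55 tcp [654.9 251.6 101.3] yaw 92.64 tilt [ 0.0031 -0.0018] w 85.5 ff 0.0 ft [ 0.9 -0.7  1.1] j [-0.81  0.71  0.66  1.31 -0.43  1.26  1.48]
support wrist [651.48 256.46   2.74] -0.592
dp [0.0002, 0.0044, 0.0868] rot [-0.0002, -0.0001, -0.0004]
```

Request:
drive_tool(
  motion=[
    {"gripper":1,"dp":[0.0,0.004,0.05],"rotation":[0,0,0]},
    {"gripper":1,"dp":[0.0,0.004,0.085],"rotation":[0,0,0]},
    {"gripper":1,"dp":[0.0,0.004,0.085],"rotation":[0,0,0]},
    {"gripper":1,"dp":[0.0,0.004,0.085],"rotation":[0,0,0]},
  ],
)

```text
time: 27.0
tcp_pos: [656.3, 255.4, 40.8]
tcp_rot: [-0.023, 1.0, 0.0, 0.001]
ft_force: [1.3, -0.7, 0.6]
gripper_width: 85.3
finger_force: 0.0
```

Request:
drive_tool(
  motion=[
    {"gripper":0.65,"dp":[0,0,0],"rotation":[0,0,0]},
    {"gripper":0.65,"dp":[0,0,0],"rotation":[0,0,0]},
    {"gripper":0.65,"dp":[0,0,0],"rotation":[0,0,0]},
    {"gripper":0.65,"dp":[0,0,0],"rotation":[0,0,0]},
  ],
  force=100,
)

```text
time: 27.4
tcp_pos: [657.5, 255.9, 42.9]
tcp_rot: [-0.024, 1.0, 0.001, 0.002]
ft_force: [-1.6, -1.0, 9.4]
gripper_width: 62.9
finger_force: 110.0
```

Run:
```python
from h import *
st()
```

```text
t 27.40 tcp [657.5 255.9  42.9] yaw 92.69 tilt [-0.0049  0.0015] w 62.9 ff 110.0 ft [-1.6 -1.   9.4] j [-0.8   0.77  0.63  1.36 -0.46  1.16  1.49]
```

Request:
drive_tool(
  motion=[
    {"gripper":0.65,"dp":[0,0,-0.015],"rotation":[0,0,0]},
    {"gripper":0.65,"dp":[0,0,-0.06],"rotation":[0,0,0]},
    {"gripper":0.65,"dp":[0,0,-0.12],"rotation":[0,0,0]},
    {"gripper":0.65,"dp":[0,0,-0.17],"rotation":[0,0,0]},
    {"gripper":0.65,"dp":[0.03,-0.033,-0.197],"rotation":[0,0,0]},
  ],
)

```text
time: 27.9
tcp_pos: [635.9, 234.4, 190.7]
tcp_rot: [-0.026, 1.0, 0.002, 0.003]
ft_force: [0.3, 1.2, -5.3]
gripper_width: 63.0
finger_force: 112.3
```

Request:
drive_tool(
  motion=[
    {"gripper":0.65,"dp":[0.262,-0.295,0],"rotation":[0,0,0]},
    {"gripper":0.65,"dp":[0.262,-0.295,0],"rotation":[0,0,0]},
    {"gripper":0.65,"dp":[0.262,-0.295,0],"rotation":[0,0,0]},
    {"gripper":0.65,"dp":[0.262,-0.295,0],"rotation":[0,0,0]},
    {"gripper":0.65,"dp":[0.262,-0.295,0],"rotation":[0,0,0]},
  ],
)

```text
time: 28.4
tcp_pos: [475.4, 33.7, 186.8]
tcp_rot: [-0.023, 1.0, 0.0, -0.0]
ft_force: [0.1, -1.4, -4.7]
gripper_width: 63.0
finger_force: 112.2
```

Run:
```python
from h import *
st();go([450,-20,190],91.6);go([445,-130,190],91.6);go([428.4,-258,150],91.6)
```

```text
t 28.40 tcp [475.4  33.7 186.8] yaw 92.68 tilt [0.0006 0.0009] w 63.0 ff 112.2 ft [ 0.1 -1.4 -4.7] j [-0.92  0.1   0.84  1.86 -0.08  1.22  1.57]
dp [0.0371, -0.07, -0.0044] rot [0.0003, -0.0002, 0.006]
dp [0.0506, -0.2162, -0.0045] rot [0.0003, -0.0002, 0.006]
dp [0.0807, -0.3857, 0.0487] rot [0.0003, -0.0002, 0.006]
```

Request:
drive_tool(
  motion=[
    {"gripper":0.65,"dp":[0.037,-0.07,-0.004],"rotation":[0,0,0.006]},
    {"gripper":0.65,"dp":[0.051,-0.216,-0.004],"rotation":[0,0,0.006]},
    {"gripper":0.65,"dp":[0.051,-0.216,-0.004],"rotation":[0,0,0.006]},
    {"gripper":0.65,"dp":[0.07,-0.3,0],"rotation":[0,0,0.006]},
    {"gripper":0.65,"dp":[0.081,-0.386,0],"rotation":[0,0,0.006]},
  ],
)

```text
time: 28.9
tcp_pos: [434.0, -210.2, 188.1]
tcp_rot: [-0.014, 1.0, 0.001, 0.001]
ft_force: [1.2, 0.6, -6.5]
gripper_width: 62.9
finger_force: 112.3
```

Run:
```python
from h import *
st();go([428.4,-258,150],91.6)
```

```text
t 28.90 tcp [ 434.  -210.2  188.1] yaw 91.61 tilt [-0.0019  0.0025] w 62.9 ff 112.3 ft [ 1.2  0.6 -6.5] j [-0.59  0.15  1.08  1.85 -0.14  1.22  2.14]
dp [0.0094, -0.0636, 0.0506] rot [0.0008, 0.0006, 0.0]
```

Request:
drive_tool(
  motion=[
    {"gripper":0.65,"dp":[0.008,-0.062,0],"rotation":[0,0,0]},
    {"gripper":0.65,"dp":[0.008,-0.062,0.05],"rotation":[0,0,0]},
    {"gripper":0.65,"dp":[0.008,-0.062,0.1],"rotation":[0,0,0]},
    {"gripper":0.65,"dp":[0.008,-0.062,0.14],"rotation":[0,0,0]},
    {"gripper":0.65,"dp":[0.008,-0.062,0.14],"rotation":[0,0,0]},
  ],
)

```text
time: 29.4
tcp_pos: [427.6, -253.6, 79.4]
tcp_rot: [-0.014, 1.0, 0.002, -0.003]
ft_force: [-0.7, 0.3, -6.6]
gripper_width: 62.9
finger_force: 114.3
```

Request:
drive_tool(
  motion=[
    {"gripper":0.65,"dp":[0,0,0],"rotation":[0,0,0]},
    {"gripper":0.65,"dp":[0,0,0],"rotation":[0,0,0]},
  ],
)

```text
time: 29.6
tcp_pos: [431.7, -255.9, 84.4]
tcp_rot: [-0.014, 1.0, -0.0, 0.001]
ft_force: [0.8, 0.1, -6.4]
gripper_width: 63.0
finger_force: 114.3
```

Run:
```python
from fit import *
st();go([428.4,-258,60],91.6)
c=calibration("wrist");wi=np.ascontiguousarray(get_image("wrist")[:,:,::-1]);cv2.imwrite("pics/w16.png",wi)
z=sense()["tcp_pos"][2]-48.5+66;fit("support","wrist",z,(425,-258,1.6),wi,c,dark(wi))
```

```text
t 29.60 tcp [ 431.7 -255.9   84.4] yaw 91.62 tilt [-0.0029 -0.001 ] w 63.0 ff 114.3 ft [ 0.8  0.1 -6.4] j [-0.36  0.38  1.    1.93 -0.37  1.03  2.41]
dp [0.0046, -0.0027, 0.0325] rot [-0.0003, 0.0009, 0.0001]
support wrist [ 426.26 -254.85    1.65] -0.723
```

Request:
drive_tool(
  motion=[
    {"gripper":0.65,"dp":[0.004,-0.0025,0.015],"rotation":[0,0,0]},
    {"gripper":0.65,"dp":[0.004,-0.0025,0.032],"rotation":[0,0,0]},
    {"gripper":0.65,"dp":[0.004,-0.0025,0.04],"rotation":[0,0,0]},
    {"gripper":0.65,"dp":[0.004,-0.0025,0.04],"rotation":[0,0,0]},
  ],
)

```text
time: 30.05
tcp_pos: [426.7, -256.6, 51.0]
tcp_rot: [-0.014, 1.0, 0.0, -0.001]
ft_force: [0.1, 0.5, -5.7]
gripper_width: 62.7
finger_force: 114.2
```

Run:
```python
from h import *
st();go([428.4,-258,47.5],91.6)
```

```text
t 30.05 tcp [ 426.7 -256.6   51. ] yaw 91.62 tilt [0.0025 0.0008] w 62.7 ff 114.2 ft [ 0.1  0.5 -5.7] j [-0.31  0.43  0.96  1.96 -0.42  0.97  2.45]
dp [-0.0023, -0.002, 0.0046] rot [0.0002, -0.0008, 0.0001]
```

Request:
drive_tool(
  motion=[
    {"gripper":0.65,"dp":[0,-0.0005,0],"rotation":[0,0,0]},
    {"gripper":0.65,"dp":[0,-0.0005,0],"rotation":[0,0,0]},
  ],
)

```text
time: 30.25
tcp_pos: [427.8, -257.8, 52.5]
tcp_rot: [-0.014, 1.0, -0.0, 0.0]
ft_force: [0.3, -0.7, -6.6]
gripper_width: 62.9
finger_force: 114.3
```

Run:
```python
from h import *
st();go([428.4,-258,47.5],91.6)
```

```text
t 30.25 tcp [ 427.8 -257.8   52.5] yaw 91.62 tilt [-0.0003 -0.0005] w 62.9 ff 114.3 ft [ 0.3 -0.7 -6.6] j [-0.31  0.43  0.96  1.96 -0.42  0.97  2.45]
dp [-0.0008, -0.0003, 0.0067] rot [-0.0002, 0.0001, 0.0001]
```

Request:
drive_tool(
  motion=[
    {"gripper":0.65,"dp":[0,0,0.004],"rotation":[0,0,0]},
    {"gripper":0.65,"dp":[0,0,0.007],"rotation":[0,0,0]},
    {"gripper":0.65,"dp":[0,0,0.007],"rotation":[0,0,0]},
  ],
)

```text
time: 30.55
tcp_pos: [428.1, -257.8, 48.7]
tcp_rot: [-0.014, 1.0, 0.001, 0.001]
ft_force: [-8.5, 5.6, 19.8]
gripper_width: 62.6
finger_force: 117.1
```

Run:
```python
from h import *
st()
```

```text
t 30.55 tcp [ 428.1 -257.8   48.7] yaw 91.61 tilt [-0.0015  0.0011] w 62.6 ff 117.1 ft [-8.5  5.6 19.8] j [-0.3   0.43  0.96  1.96 -0.43  0.97  2.46]
```

Standing at TCP z 48.7, as predicted (48.5). Release and check.

Request:
drive_tool(
  motion=[
    {"gripper":0.85,"dp":[0,0,-0.002],"rotation":[0,0,0]},
    {"gripper":1,"dp":[0,0,-0.002],"rotation":[0,0,0]},
    {"gripper":1,"dp":[0,0,-0.002],"rotation":[0,0,0]},
    {"gripper":1,"dp":[0,0,-0.067],"rotation":[0,0,0]},
    {"gripper":1,"dp":[0,0,-0.15],"rotation":[0,0,0]},
  ],
)

```text
time: 31.05
tcp_pos: [426.4, -257.3, 147.5]
tcp_rot: [-0.014, 1.0, -0.0, -0.002]
ft_force: [1.1, 0.3, 0.3]
gripper_width: 85.7
finger_force: 0.0
```

Request:
drive_tool(
  motion=[
    {"gripper":1,"dp":[0,0,0],"rotation":[0,0,0]},
    {"gripper":1,"dp":[0,0,0],"rotation":[0,0,0]},
  ],
)

```text
time: 31.25
tcp_pos: [428.6, -257.6, 148.3]
tcp_rot: [-0.014, 1.0, -0.0, 0.001]
ft_force: [0.1, 1.6, -0.9]
gripper_width: 85.3
finger_force: 0.0
```

Run:
```python
from fit import *
st();c=calibration("wrist");wi=np.ascontiguousarray(get_image("wrist")[:,:,::-1]);cv2.imwrite("pics/w17.png",wi)
fit("support","wrist",66,(425,-257,1.6),wi,c,dark(wi))
u=proj("wrist",[425,-257,36],c);print(u,u/640*480)
t=np.ascontiguousarray(get_image("top")[:,:,::-1]);cv2.imwrite("pics/t6.png",t)
go([500,0,170],91.6);go([442,246,150],40.2)
```

```text
t 31.25 tcp [ 428.6 -257.6  148.3] yaw 91.66 tilt [-0.0029 -0.0003] w 85.3 ff 0.0 ft [ 0.1  1.6 -0.9] j [-0.43  0.28  1.07  1.86 -0.27  1.16  2.34]
support wrist [ 423.09 -256.76    1.61] -0.736
[322.29004742 228.31368244] [241.71753557 171.23526183]
dp [-0.1068, 0.3396, -0.0313] rot [0.0002, -0.0003, 0.0003]
dp [-0.0389, 0.6697, -0.0043] rot [0.0001, -0.0004, 0.2858]
```

View pics/w17.png

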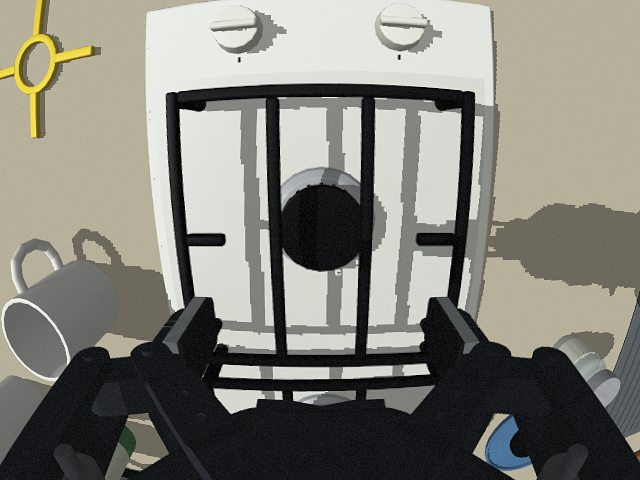

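Request:
drive_tool(
  motion=[
    {"gripper":1,"dp":[-0.107,0.34,-0.03],"rotation":[0,0,0.05]},
    {"gripper":1,"dp":[-0.107,0.34,-0.03],"rotation":[0,0,0.1]},
    {"gripper":1,"dp":[-0.107,0.34,-0.03],"rotation":[0,0,0.15]},
    {"gripper":1,"dp":[-0.107,0.34,-0.03],"rotation":[0,0,0.2]},
    {"gripper":1,"dp":[-0.107,0.34,-0.03],"rotation":[0,0,0.24]},
  ],
)

```text
time: 31.85
tcp_pos: [486.9, -46.3, 164.7]
tcp_rot: [0.312, 0.95, -0.0, -0.001]
ft_force: [1.0, 0.8, -0.2]
gripper_width: 85.3
finger_force: 0.0
```

Run:
```python
from h import *
st();go([470,150,165],40.2);go([442.6,245,150],40.2)
```

```text
t 31.85 tcp [486.9 -46.3 164.7] yaw 53.64 tilt [ 0.0013 -0.0012] w 85.3 ff 0.0 ft [ 1.   0.8 -0.2] j [-1.    0.26  1.2   1.86 -0.26  1.19  1.23]
dp [0.1734, 0.1974, -0.0004] rot [-0.0004, -0.0004, 0.0747]
dp [0.2779, 0.2778, 0.0196] rot [-0.0004, -0.0004, 0.0747]
```

Request:
drive_tool(
  motion=[
    {"gripper":1,"dp":[0.173,0.197,0],"rotation":[0,0,0.03]},
    {"gripper":1,"dp":[0.173,0.197,0],"rotation":[0,0,0.05]},
    {"gripper":1,"dp":[0.173,0.197,0],"rotation":[0,0,0.075]},
    {"gripper":1,"dp":[0.278,0.278,0.0],"rotation":[0,0,0.075]},
    {"gripper":1,"dp":[0.278,0.278,0.02],"rotation":[0,0,0.075]},
  ],
)

```text
time: 32.35
tcp_pos: [450.8, 200.4, 157.3]
tcp_rot: [0.418, 0.908, -0.0, 0.0]
ft_force: [1.2, 1.6, 0.2]
gripper_width: 85.6
finger_force: 0.0
```

Run:
```python
from h import *
st();go([442.6,245,110],40.2)
```

```text
t 32.35 tcp [450.8 200.4 157.3] yaw 40.52 tilt [-0.0005 -0.0007] w 85.6 ff 0.0 ft [1.2 1.6 0.2] j [-1.51  0.3   1.22  1.87 -0.31  1.19  0.52]
dp [0.0523, 0.0304, 0.063] rot [-0.0002, 0.0001, 0.0018]
```

Request:
drive_tool(
  motion=[
    {"gripper":1,"dp":[0.05,0.029,0.063],"rotation":[0,0,0]},
    {"gripper":1,"dp":[0.05,0.029,0.063],"rotation":[0,0,0]},
    {"gripper":1,"dp":[0.05,0.029,0.063],"rotation":[0,0,0]},
    {"gripper":1,"dp":[0.05,0.029,0.063],"rotation":[0,0,0]},
  ],
)

```text
time: 32.75
tcp_pos: [444.2, 239.2, 110.5]
tcp_rot: [0.419, 0.908, -0.001, 0.0]
ft_force: [0.4, 1.0, -0.5]
gripper_width: 85.3
finger_force: 0.0
```

Run:
```python
from fit import *
st();c=calibration("wrist");wi=np.ascontiguousarray(get_image("wrist")[:,:,::-1]);cv2.imwrite("pics/w18.png",wi)
fit("ring","wrist",11,(441,245,-4.8),wi,c,steel(wi))
go([442.6,245.3,2.5],40.2)
```

```text
t 32.75 tcp [444.2 239.2 110.5] yaw 40.40 tilt [-0.0015 -0.0015] w 85.3 ff 0.0 ft [ 0.4  1.  -0.5] j [-1.48  0.4   1.14  1.89 -0.4   1.11  0.52]
ring wrist [444.98 245.65  -4.62] -0.634
dp [0.0083, 0.0032, 0.1448] rot [-0.0, 0.0003, 0.0008]
```

Request:
drive_tool(
  motion=[
    {"gripper":1,"dp":[0.007,0.003,0.06],"rotation":[0,0,0]},
    {"gripper":1,"dp":[0.007,0.003,0.11],"rotation":[0,0,0]},
    {"gripper":1,"dp":[0.007,0.003,0.143],"rotation":[0,0,0]},
    {"gripper":1,"dp":[0.007,0.003,0.143],"rotation":[0,0,0]},
    {"gripper":1,"dp":[0.007,0.003,0.143],"rotation":[0,0,0]},
  ],
)

```text
time: 33.3
tcp_pos: [443.4, 245.4, 4.8]
tcp_rot: [0.42, 0.908, 0.0, 0.001]
ft_force: [0.0, -0.1, 0.9]
gripper_width: 85.6
finger_force: 0.0
```

Run:
```python
from h import *
st();go([442.6,245.3,2],40.2)
```

```text
t 33.30 tcp [443.4 245.4   4.8] yaw 40.38 tilt [-0.0007  0.001 ] w 85.6 ff 0.0 ft [ 0.  -0.1  0.9] j [-1.34  0.56  0.97  1.97 -0.58  0.92  0.63]
dp [0.0006, -0.001, 0.0037] rot [0.0003, 0.0002, 0.001]
```

Request:
drive_tool(
  motion=[
    {"gripper":1,"dp":[0,0,0.004],"rotation":[0,0,0]},
    {"gripper":0.6,"dp":[0,0,0.004],"rotation":[0,0,0]},
    {"gripper":0.5,"dp":[0,0,0.004],"rotation":[0,0,0]},
    {"gripper":0.5,"dp":[0,0,0.004],"rotation":[0,0,0]},
    {"gripper":0.5,"dp":[0,0,0.004],"rotation":[0,0,0]},
  ],
  force=40,
)

```text
time: 33.8
tcp_pos: [442.7, 247.0, 2.0]
tcp_rot: [0.418, 0.908, 0.001, -0.0]
ft_force: [-4.0, -3.5, 15.3]
gripper_width: 57.1
finger_force: 39.2
```

Run:
```python
from h import *
st()
```

```text
t 33.80 tcp [442.7 247.    2. ] yaw 40.55 tilt [0.0008 0.0015] w 57.1 ff 39.2 ft [-4.  -3.5 15.3] j [-1.34  0.56  0.97  1.97 -0.59  0.91  0.64]
```

Request:
drive_tool(
  motion=[
    {"gripper":0.5,"dp":[0,0,-0.01],"rotation":[0,0,0]},
    {"gripper":0.5,"dp":[0,0,-0.05],"rotation":[0,0,0]},
    {"gripper":0.5,"dp":[0,0,-0.11],"rotation":[0,0,0]},
    {"gripper":0.5,"dp":[0,0,-0.17],"rotation":[0,0,0]},
    {"gripper":0.5,"dp":[0,0,-0.2],"rotation":[0,0,-0.04]},
  ],
)

```text
time: 34.3
tcp_pos: [443.5, 246.5, 154.0]
tcp_rot: [0.361, 0.933, 0.001, 0.001]
ft_force: [0.9, 0.8, -1.1]
gripper_width: 56.8
finger_force: 43.2
```

Run:
```python
from h import *
st();go([480,80,155],91.6)
```

```text
t 34.30 tcp [443.5 246.5 154. ] yaw 47.69 tilt [-0.001   0.0033] w 56.8 ff 43.2 ft [ 0.9  0.8 -1.1] j [-1.53  0.33  1.16  1.84 -0.33  1.18  0.57]
dp [-0.1854, -0.1315, -0.0016] rot [0.0009, 0.0007, -0.2439]
```

Request:
drive_tool(
  motion=[
    {"gripper":0.5,"dp":[-0.04,-0.03,0],"rotation":[0,0,-0.05]},
    {"gripper":0.5,"dp":[-0.08,-0.06,0],"rotation":[0,0,-0.1]},
    {"gripper":0.5,"dp":[-0.12,-0.08,0],"rotation":[0,0,-0.15]},
    {"gripper":0.5,"dp":[-0.15,-0.11,0],"rotation":[0,0,-0.2]},
    {"gripper":0.5,"dp":[-0.185,-0.13,0],"rotation":[0,0,-0.244]},
  ],
)

```text
time: 34.8
tcp_pos: [478.7, 79.3, 150.8]
tcp_rot: [-0.009, 1.0, 0.0, -0.0]
ft_force: [-0.1, 0.9, -1.3]
gripper_width: 57.0
finger_force: 43.2
```

Run:
```python
from h import *
st();wi=get_image("wrist")[:,:,::-1];cv2.imwrite("pics/w19.png",cv2.resize(wi,(400,300)));go([465,-80,155],91.6);go([427,-257,150],91.6)
```

```text
t 34.80 tcp [478.7  79.3 150.8] yaw 91.00 tilt [0.0003 0.0008] w 57.0 ff 43.2 ft [-0.1  0.9 -1.3] j [-1.16  0.22  1.06  1.89 -0.21  1.15  1.57]
dp [0.0261, -0.2044, -0.0048] rot [-0.0002, 0.0005, -0.0001]
dp [0.0832, -0.4389, 0.0019] rot [-0.0002, 0.0005, -0.0001]
```

View pics/w19.png

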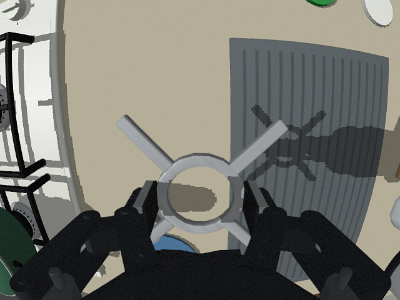

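Request:
drive_tool(
  motion=[
    {"gripper":0.5,"dp":[0.026,-0.204,0],"rotation":[0,0,0]},
    {"gripper":0.5,"dp":[0.026,-0.204,0],"rotation":[0,0,0]},
    {"gripper":0.5,"dp":[0.026,-0.204,0],"rotation":[0,0,0]},
    {"gripper":0.5,"dp":[0.04,-0.26,0],"rotation":[0,0,0]},
    {"gripper":0.5,"dp":[0.083,-0.439,0],"rotation":[0,0,0]},
  ],
)

```text
time: 35.35
tcp_pos: [439.9, -164.4, 150.9]
tcp_rot: [-0.006, 1.0, 0.0, 0.0]
ft_force: [2.1, 0.4, -1.8]
gripper_width: 56.8
finger_force: 43.2
```

Run:
```python
from h import *
st();go([427,-257.3,150],91.6)
```

```text
t 35.35 tcp [ 439.9 -164.4  150.9] yaw 90.68 tilt [-0.0009  0.0008] w 56.8 ff 43.2 ft [ 2.1  0.4 -1.8] j [-0.76  0.19  1.18  1.93 -0.2   1.14  2.08]
dp [0.0187, -0.1237, 0.0011] rot [0.0002, 0.0003, -0.0051]
```

Request:
drive_tool(
  motion=[
    {"gripper":0.5,"dp":[0.018,-0.123,0],"rotation":[0,0,-0.004]},
    {"gripper":0.5,"dp":[0.018,-0.123,0],"rotation":[0,0,-0.004]},
    {"gripper":0.5,"dp":[0.018,-0.123,0.04],"rotation":[0,0,-0.004]},
    {"gripper":0.5,"dp":[0.018,-0.123,0.07],"rotation":[0,0,-0.004]},
    {"gripper":0.5,"dp":[0.018,-0.123,0.07],"rotation":[0,0,-0.004]},
  ],
)

```text
time: 35.85
tcp_pos: [426.2, -254.7, 95.8]
tcp_rot: [-0.011, 1.0, 0.001, -0.002]
ft_force: [-0.7, 1.1, -1.3]
gripper_width: 57.2
finger_force: 43.3
```

Request:
drive_tool(
  motion=[
    {"gripper":0.5,"dp":[0,0,0],"rotation":[0,0,0]},
    {"gripper":0.5,"dp":[0,0,0],"rotation":[0,0,0]},
  ],
)

```text
time: 36.05
tcp_pos: [429.0, -255.5, 99.3]
tcp_rot: [-0.013, 1.0, -0.0, 0.001]
ft_force: [-0.1, 0.1, -1.4]
gripper_width: 56.8
finger_force: 43.3
```

Run:
```python
from h import *
st();go([427,-257.3,66],91.6)
```

```text
t 36.05 tcp [ 429.  -255.5   99.3] yaw 91.44 tilt [-0.0017 -0.0007] w 56.8 ff 43.3 ft [-0.1  0.1 -1.4] j [-0.42  0.38  1.09  1.92 -0.38  1.07  2.42]
dp [0.0027, -0.0023, 0.0444] rot [-0.0002, 0.0005, -0.0009]
```

Request:
drive_tool(
  motion=[
    {"gripper":0.5,"dp":[0.002,-0.002,0.025],"rotation":[0,0,0]},
    {"gripper":0.5,"dp":[0.002,-0.002,0.041],"rotation":[0,0,0]},
    {"gripper":0.5,"dp":[0.002,-0.002,0.041],"rotation":[0,0,0]},
    {"gripper":0.5,"dp":[0.002,-0.002,0.041],"rotation":[0,0,0]},
  ],
)

```text
time: 36.45
tcp_pos: [426.8, -256.9, 67.7]
tcp_rot: [-0.012, 1.0, -0.0, -0.0]
ft_force: [0.1, -0.5, -1.5]
gripper_width: 57.0
finger_force: 43.3
```

Run:
```python
from h import *
st()
```

```text
t 36.45 tcp [ 426.8 -256.9   67.7] yaw 91.42 tilt [ 0.0001 -0.0003] w 57.0 ff 43.3 ft [ 0.1 -0.5 -1.5] j [-0.38  0.43  1.04  1.95 -0.44  1.01  2.46]
```

Request:
drive_tool(
  motion=[
    {"gripper":0.5,"dp":[0,0,0.003],"rotation":[0,0,0]},
    {"gripper":0.5,"dp":[0,0,0.005],"rotation":[0,0,0]},
    {"gripper":0.5,"dp":[0,0,0.005],"rotation":[0,0,0]},
  ],
)

```text
time: 36.75
tcp_pos: [427.1, -257.1, 64.2]
tcp_rot: [-0.012, 1.0, 0.0, 0.001]
ft_force: [-0.9, 1.2, 5.6]
gripper_width: 56.8
finger_force: 44.0
```

Run:
```python
from h import *
st()
```

```text
t 36.75 tcp [ 427.1 -257.1   64.2] yaw 91.41 tilt [-0.001  0.   ] w 56.8 ff 44.0 ft [-0.9  1.2  5.6] j [-0.37  0.43  1.04  1.95 -0.44  1.01  2.47]
```

Contact at the predicted height. Release.

Request:
drive_tool(
  motion=[
    {"gripper":0.8,"dp":[0,0,-0.001],"rotation":[0,0,0]},
    {"gripper":1,"dp":[0,0,-0.001],"rotation":[0,0,0]},
    {"gripper":1,"dp":[0,0,-0.001],"rotation":[0,0,0]},
    {"gripper":1,"dp":[0,0,-0.06],"rotation":[0,0,0]},
    {"gripper":1,"dp":[0,0,-0.13],"rotation":[0,0,0]},
  ],
)

```text
time: 37.25
tcp_pos: [425.2, -256.5, 158.3]
tcp_rot: [-0.012, 1.0, 0.0, -0.002]
ft_force: [0.9, 0.1, -0.3]
gripper_width: 84.9
finger_force: 0.0
```

Request:
drive_tool(
  motion=[
    {"gripper":1,"dp":[0,0,0],"rotation":[0,0,0]},
    {"gripper":1,"dp":[0,0,0],"rotation":[0,0,0]},
  ],
)

```text
time: 37.45
tcp_pos: [427.5, -257.0, 159.4]
tcp_rot: [-0.013, 1.0, -0.0, 0.001]
ft_force: [-0.1, 0.1, -0.0]
gripper_width: 85.4
finger_force: 0.0
```

Run:
```python
from fit import *
st();c=calibration("wrist");wi=np.ascontiguousarray(get_image("wrist")[:,:,::-1]);cv2.imwrite("pics/w20.png",wi)
fit("support","wrist",66,(424,-257,1.6),wi,c,dark(wi))
fit("ring","wrist",73,(427,-257,46),wi,c,steel(wi))
s=np.ascontiguousarray(get_image("scene")[:,:,::-1]);fit("support","scene",66,(428,-258,1.6),s,calibration("scene"),dark(s))
b=s[170:350,150:460];im=np.full((600,620,3),255,np.uint8);im[:360]=cv2.resize(b,None,fx=2,fy=2);im[360:,:320]=cv2.resize(wi,(320,240));cv2.imwrite("pics/end.png",im)
```

```text
t 37.45 tcp [ 427.5 -257.   159.4] yaw 91.45 tilt [-0.0026 -0.0001] w 85.4 ff 0.0 ft [-0.1  0.1 -0. ] j [-0.5   0.29  1.16  1.85 -0.29  1.18  2.35]
support wrist [ 423.31 -256.83    1.59] -0.69
ring wrist [ 428.95 -256.66   45.58] -0.962
support scene [ 428.47 -259.14    2.01] -0.519
```

View pics/end.png

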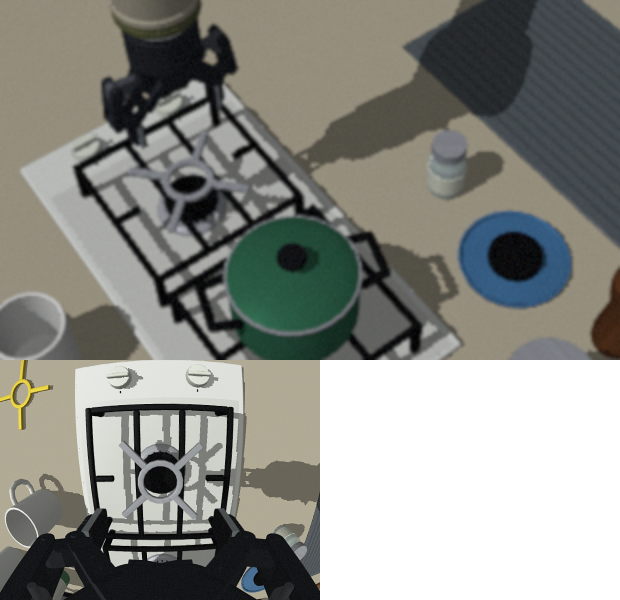

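The end picture shows the used cap in the saucer (516,257), the ring flat on the support (190,183), the support where it first stood and the casserole in place. I'm handing in.

```bash
python3 -c "
from bench import *
print(finish_job())"
```

```text
the job is handed in; nothing more can be done
None
```

The job is handed in, and no verdict came back. In the last pictures the clean cap sits on the burner, the support and ring are back over it, the used cap lies in the saucer, and the casserole appears unmoved.

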